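Hold the lopsided rotor heavy side down on the balancing stand

TASK

Slide the clear guard with the yellow fin on the balancing stand all the way to its left stop. Then take the rotor by its black knob, turn it to find by feel which side is heavy, turn the heavy side to the lowest point of the tilted face, and finish still gripping the knob and holding it still there, so that a colleague can mark the light side. Leave the other things on the bench where they stand.

Things in the scene. Friction and masses are not known exactly. Their poses are not given: they have to be found in the camera images.
- stand: Balancing stand, fixed, on a grey base 135 x 265 mm. Carries an aluminium face leaning 40 degrees from level, looking up and toward the robot, 150 mm up the slope and 256 mm wide; it bears the rotor at its right and the guard's rails. Origin under the rotor's axis, on the bench; z up, x away from the robot, y to the stand's left; the whole stand may be turned a little.
- knob_grip (a point): Fixed to the stand (does not turn): point on the rotor's axis, halfway up the round black knob, where to grip. z points out along the knob, x straight up the slope (so -x is toward the rotor's lowest point), y to the stand's left. Knob 36 mm in diameter, 45 mm long: free end 20 mm beyond this point along z, blue rotor disc (104 mm in diameter, 16 mm thick) 25 mm behind it.
- rotor (a joint): Angle of rotor and knob, rad, growing counter-clockwise seen from the knob's end (about knob_grip's z); at 0 the orange mark is lowest. No stops within two turns. The bearing drags with about 0.22 N m against turning either way, so the rotor stays where it is left. A weight hidden at one side of the rim adds a pull that turns that side downward.
- rotor_mark (a point): Orange dot on the rotor's face, 42 mm from the axis, turning with it. The heavy side's place relative to the dot differs each time, cannot be seen, and starts well away from the lowest point. Its pull is at most about 0.16 N m (heavy side level with the axis), none at top or bottom. Felt by turning slowly past one angle both ways: half the sum of the two moments, drag cancelling.
- guard (a joint): Travel of the guard to the stand's left (along knob_grip's y), m: 0 over the knob as at the start, 0.12 at the left stop. About 1.5 N slides it; it stays where left. It is a clear bridge, 60 mm wide in y, 142 mm long in x, its top 40 mm beyond knob_grip along z. When open, no part of it is nearer the rotor's axis than 90 mm.
- guard_fin (a point): Grip point on the yellow fin on top of the guard; moves with it; axes as knob_grip. The fin is 50 mm long in x, 14 mm thick in y; its top edge is 20 mm beyond this point along z, the guard's clear top 24 mm behind it. With the guard closed it lies 25 mm up the slope and 64 mm out along z from knob_grip.
- beaker: Bystander: clear glass beaker, 74 mm wide, 85 mm tall; origin at the centre of its underside.
- jar: Bystander: clear jar with a white screw lid, 50 mm wide, 66 mm tall; origin at the centre of its underside.
- blackcap_vial: Bystander: glass vial with black cap, 32 mm wide, 50 mm tall; origin at the centre of its underside.
- labels: Bystander: white roll of labels lying flat, 60 mm wide, 22 mm tall; origin at the centre of its underside.
- cream_jar: Bystander: small jar with a white lid, 43 mm wide, 58 mm tall; origin at the centre of its underside.

How it is judged (in metres and radians):
On the way, in this order (a step that is already met when the one before it is completed fails the run):
1. the guard is slid open to its left stop (value of joint guard above 0.105 m), for 0.2 s.
2. the rotor has been turned at least about 20 degrees from where it stood (distance of rotor_mark from where it was at the start of the episode above 0.016 m).
At the end, for the whole second after the job is handed in: The rotor's heavy side is within 20 degrees of the lowest point of the tilted face, the fingers still grip the knob (over 2 N), the rotor is still (under 0.1 rad/s), and the guard is still open (within 15 mm of its left stop) (x of slug_c0 in the frame of knob_grip below -0.0376 m and contact force between the fingers and rotor_c1 above 2 N and value of joint guard above 0.105 m and velocity of joint rotor between -0.1 and 0.1 rad/s); the arm keeps its last pose, push and grip.
It fails at once if the clear glass beaker is moved more than 20 mm (distance of beaker from where it was at the start of the episode above 0.02 m).
It fails at once if the clear jar with a white screw lid is moved more than 20 mm (distance of jar from where it was at the start of the episode above 0.02 m).
It fails at once if the glass vial with black cap is moved more than 20 mm (distance of blackcap_vial from where it was at the start of the episode above 0.02 m).
It fails at once if the white roll of labels lying flat is moved more than 20 mm (distance of labels from where it was at the start of the episode above 0.02 m).
It fails at once if the small jar with a white lid is moved more than 20 mm (distance of cream_jar from where it was at the start of the episode above 0.02 m).
It also fails if it takes over 72 s, if anything falls off the work surface, if the arm or the gripper's body presses on something with over 40 N, if the wrist force passes 120 N, or if a joint passes its speed limit or range.

ROBOT

A 7-joint arm with a two-finger parallel gripper is mounted at the origin on a cart in front of the work surface, level with it; the furniture and walls round the work are solid. World frame = base frame: x ahead of the robot, y to its left, z up, the work surface at z = 0. Lengths are in m, angles in degrees, forces in N, time in s.
With the tool pointing down it reaches from about 0.425 to 0.875 m from the base axis. Payload 4.7 kg.
Tool frame: the origin (TCP) lies at the very end of the fingers, on their centre line; the grasp point (between the pads) lies 19 mm behind it; z points along the fingers, y is the line along which they close (so a half turn about z gives the same grasp; the last joint's range is limited). The gripper opens to 87 mm and grips with 3 to 60 N. Pads are 19 mm wide; open, the fingers measure 117 mm over their backs; the gripper's body (75 mm by 190 mm) begins 51 mm behind the grasp point.
Start: joints at [78.157, 18.392, -4.016, 83.108, 1.295, 78.541, -3.26], TCP at [0.142, -0.634, 0.223] pointing down, gripper open.
Joint ranges: [-163.93, 163.93], [-17.29, 119.83], [-79.2, 71.16], [3.27, 140.29], [-89.18, 269.18], [5.43, 117.66], [-154.24, 154.24]. Speed limits (degrees/s): [147.25, 147.25, 180, 180, 180, 180, 180].

INTERFACE

Orientations are given as [roll, pitch, yaw] about the fixed x, y, z axes, in that order (R = Rz(yaw) Ry(pitch) Rx(roll)).
In Python, from cell import get_obs, read_camera, sign_off, silhouettes gives the robot as it stands.
- The arm moves only by the tool play_rows, never from a script. Its argument "steps" is a list that holds one entry, the list of rows, each a list of 7 numbers: the shift along the tool's x, y, z in m, then the turn, a rotation vector about the tool's x, y, z in rad, then the finger opening in m, from 0 to 0.087. A call has 1 to 12 rows; each row shifts and turns the commanded pose from where the row before left it, along the tool's axes as they then stand; what a row does not reach is not made up. A row lasts 1/10 s, in which the tool goes at most 50 mm and 8.59 degrees, less where a joint would pass 70% of its speed; a pose out of reach is approached as far as the arm can. A call is refused whole if a number of a shift passes 0.05 or a number of a turn 0.15, either way. A call with a gripper value outside its range is refused whole. The fingers move at their own pace and stop on an object; "force" is the grip in N (left out, the last holds). Time passes only in rows, so rows that do not move let the fingers close. It gives the time, the measured TCP pose, the force, the opening and the grip force at its end, in the units of the state.
- get_obs(): the state, without advancing time (a new reading comes with each control period).
- read_camera(name): name is "scene" or "side" or "wrist"; returns a dict with "frame" (420x560x3 uint8, red, green, blue), "intrinsics" (3x3 intrinsics, pixels), "view" (4x4, takes a point from world to camera coordinates). Camera axes: x right, y up, looking along -z (the intrinsics and any distortion apply to the point x, -y, -z); pixel columns grow to the right and rows downward; lengths in m; the calibration is good to about 2 mm. A picture is of the moment at which its call begins. There is no depth.
- sign_off(): hands the job in; it is judged then, once.
Trained networks look in the newest picture that a camera, given by its name, has taken for a name from the list of things; names that differ only in an ending like _2 or _b are one class to them, and where a whole thing is asked for, a point or a joint stands for the part that bears it (a point fixed in the world has none). Each returns a list of dicts, best first, with "p" (0 to 1); they miss things now and then, are a little off and sometimes report something else, mostly with a low value. They report only what shows in the picture. A call takes as long as a camera call.
- silhouettes(camera, name): "pixels" (420x560 bool, what is visible of it) and "extent" ([left, top, right, bottom] in pixels, round what is visible of it).
The state is a dict: "time_s": time; "qpos": joint angles; "joint_velocities": joint speeds; "effort": joint torques, N m; "tool_pos": TCP position; "tool_rot": TCP orientation; "force": force on the tool from outside, world axes, zero at the start; "wrist_torque": the same for the moment, N m; "grip_width": finger opening in m; "grasp_force": force on a finger pad.
Only numpy, scipy, OpenCV 4.12 (cv2) and the standard library are available. Lean on these libraries where they do the work, as an engineer would, in place of code of your own. Each camera call takes 0.05 s, during which the arm holds its last target. There are 200 camera calls.

## Working session

There is one attempt and no reset: what is moved stays moved. The work goes in short steps, Python scripts to look and compute and a tool call to move; the robot and the scene stay as the last step left them, time stands still between calls to the robot, and variables do not carry over. Pictures are saved under pics/ and viewed, at most 10 in all, crops included, and the job is handed in when it is done.

Besides the shell and the picture viewer there is one more tool, called after "Emit:" by a JSON object that holds its "op" and its "data", one argument or row to a line. play_rows: Moves the arm, as the interface text tells. Its arguments: {"type":"object","properties":{"steps":{"type":"array","items":{"type":"array","items":{"type":"array","items":{"type":"number"}}}},"force":{"type":"number"}},"required":["steps"]}

```bash
mkdir -p pics; ls; python3 - <<'E'
from cell import *
import cv2,numpy as np
o=get_obs();print({k:np.round(v,3).tolist() for k,v in o.items()})
fs=[]
for c in("scene","side"):
    r=read_camera(c);fs.append(r["frame"]);np.savez(c+".npz",K=r["intrinsics"],V=r["view"],f=r["frame"]);print(c,np.round(r["intrinsics"],1).tolist(),np.round(r["view"],3).tolist())
    for n in("stand","guard_fin","guard","rotor","rotor_mark","beaker","jar","blackcap_vial","labels","cream_jar"):
        print(n,[(round(float(s["p"]),2),[int(x) for x in s["extent"]]) for s in silhouettes(c,n)[:2]])
    cv2.imwrite(f"pics/{c}0.png",fs[-1][:,:,::-1])
E
```

```text
pics
{'time_s': 0.0, 'qpos': [78.157, 18.439, -4.016, 83.175, 1.296, 78.54, -3.259], 'joint_velocities': [0.108, 0.022, -0.031, -0.061, -0.03, -0.11, -0.016], 'effort': [-0.0, -49.129, -0.404, -31.253, -0.064, 0.044, 0.0], 'tool_pos': [0.142, -0.634, 0.221], 'tool_rot': [-179.892, 0.006, 12.655], 'force': [-0.332, -0.357, -0.074], 'wrist_torque': [-0.023, -0.006, 0.047], 'grasp_force': 0.0, 'grip_width': 0.087}
scene [[413.6, 0.0, 273.3], [0.0, 413.6, 200.9], [0.0, 0.0, 1.0]] [[0.764, -0.645, -0.008, -0.405], [0.352, 0.407, 0.843, -0.275], [-0.54, -0.647, 0.538, -1.073], [0.0, 0.0, 0.0, 1.0]]
stand [(0.6, [238, 177, 322, 252])]
guard_fin [(0.79, [260, 186, 297, 237])]
guard [(0.96, [261, 183, 298, 238])]
rotor [(0.84, [282, 199, 310, 233])]
rotor_mark [(0.56, [280, 197, 307, 231]), (0.51, [236, 177, 322, 252])]
beaker [(0.7, [190, 169, 211, 203])]
jar [(0.8, [226, 163, 241, 184])]
blackcap_vial []
labels []
cream_jar [(0.59, [298, 271, 315, 296])]
side [[433.3, 0.0, 281.3], [0.0, 433.3, 203.1], [0.0, 0.0, 1.0]] [[1.0, -0.027, -0.01, -0.522], [0.023, 0.537, 0.843, -0.117], [-0.018, -0.843, 0.537, -1.248], [0.0, 0.0, 0.0, 1.0]]
stand [(0.56, [247, 184, 322, 280]), (0.51, [226, 290, 246, 319])]
guard_fin [(0.72, [249, 194, 311, 253])]
guard [(0.72, [250, 190, 314, 255])]
rotor [(0.84, [270, 213, 303, 251]), (0.48, [249, 184, 320, 279])]
rotor_mark [(0.85, [276, 212, 302, 251])]
beaker [(0.6, [252, 162, 269, 190])]
jar [(0.61, [300, 163, 314, 186]), (0.17, [227, 293, 247, 322])]
blackcap_vial [(0.74, [249, 326, 262, 354])]
labels [(0.87, [283, 330, 308, 360])]
cream_jar [(0.72, [225, 292, 248, 319])]
```

```bash
python3 - <<'E'
import cv2,numpy as np
a=np.load("scene.npz")["f"];b=np.load("side.npz")["f"]
A=cv2.resize(a[150:310,170:340],None,fx=2.35,fy=2.35,interpolation=cv2.INTER_CUBIC)
B=cv2.resize(b[150:370,200:370],None,fx=2.35,fy=2.35,interpolation=cv2.INTER_CUBIC)
h=max(A.shape[0],B.shape[0]);im=np.zeros((h,A.shape[1]+B.shape[1],3),np.uint8);im[:A.shape[0],:A.shape[1]]=A;im[:B.shape[0],A.shape[1]:]=B
print(im.shape);cv2.imwrite("pics/a.png",im[:,:,::-1])
E
```

```text
(517, 800, 3)
```

View pics/a.png

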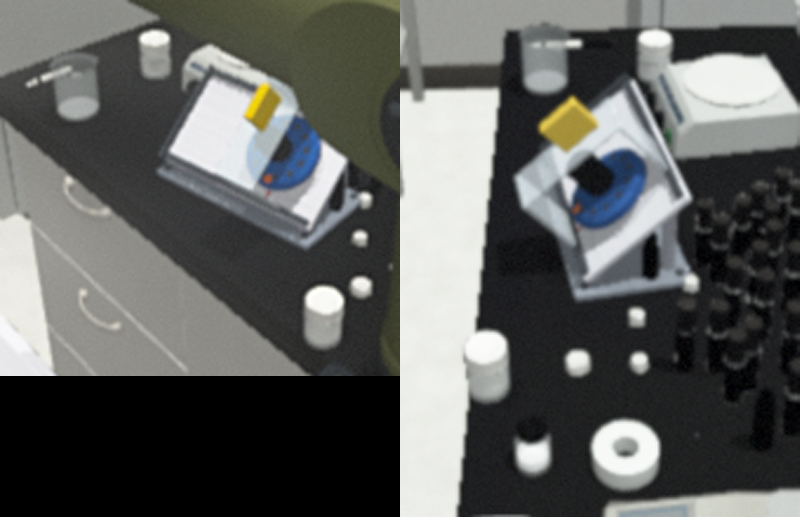

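View pics/side0.png

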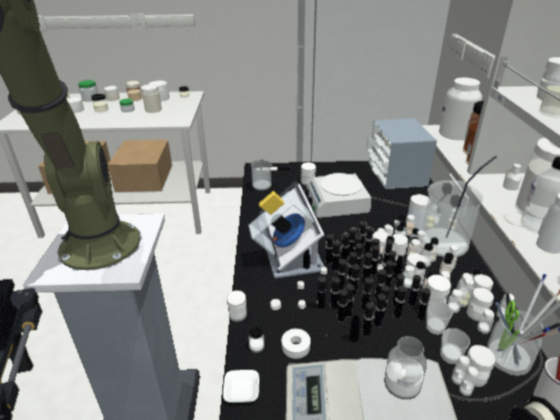

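```bash
cat > g.py <<'E'
import numpy as np,cv2
from scipy.spatial.transform import Rotation as Rn
from scipy.optimize import least_squares
def load(c):
    d=np.load(c+".npz");return d["K"],d["V"],d["f"]
def proj(K,V,p):
    q=np.atleast_2d(p)@V[:3,:3].T+V[:3,3];u=q*[1,-1,-1]@K.T;return u[:,:2]/u[:,2:]
def onplane(K,V,px,z):
    d=np.linalg.inv(K)@[px[0],px[1],1]*[1,-1,-1];R=V[:3,:3];o=-R.T@V[:3,3];d=R.T@d;return o+d*(z-o[2])/d[2]
def frame(yaw,t=40):
    a=np.radians(t);B=np.array([[np.cos(a),0,-np.sin(a)],[0,1,0],[np.sin(a),0,np.cos(a)]])
    return Rn.from_euler('z',yaw).as_matrix()@B   # cols x up slope,y left,z out
def colour(f,lo,hi,box):
    h=cv2.inRange(cv2.cvtColor(f,cv2.COLOR_RGB2HSV),lo,hi);m=np.zeros_like(h);l,t,r,b=box;m[t:b,l:r]=h[t:b,l:r];return m
def cen(m):
    y,x=np.nonzero(m);return np.array([x.mean(),y.mean()])+0.0
E
cat > fit.py <<'E'
from g import *
boxes={"scene":(230,170,325,260),"side":(240,180,330,285)}
obs={}
for c,b in boxes.items():
    K,V,f=load(c)
    y=colour(f,(18,120,80),(35,255,255),b);bl=colour(f,(100,110,40),(125,255,255),b);o=colour(f,(2,110,90),(15,255,255),b)
    bl=cv2.morphologyEx(bl,cv2.MORPH_CLOSE,np.ones((3,3)))
    e=cv2.fitEllipse(cv2.convexHull(np.argwhere(bl)[:,::-1].astype(np.float32)))
    obs[c]=(K,V,cen(y),np.array(e[0]),cen(o) if o.any() else None)
    print(c,(y>0).sum(),(bl>0).sum(),(o>0).sum(),obs[c][2:],e)
S=np.array([[i,j,k] for i in(-.025,.025) for j in (-.007,.007) for k in (-.024,.02)])
edge={"side":[(323.4,270.4),(275.3,276.8)],"scene":[(299.8,253.4),(238,223)]}
for c in edge: print(c,[np.round(onplane(*load(c)[:2],p,0.006),3) for p in edge[c]])
def res(v,full=False):
    p=v[:3];R=frame(v[3]);r=[]
    for c in obs:
        K,V,y,b,o=obs[c]
        r+=list(proj(K,V,p+R@[.025,0,.064]+S@R.T).mean(0)-y)
        r+=list(0.7*(proj(K,V,p+R@[0,0,-.031])[0]-b))
    return np.array(r)
s=least_squares(res,[.5,-.3,.15,0]);print(np.round(s.x,4),np.degrees(s.x[3]),np.round(res(s.x),2))
E
python3 fit.py
```

```text
scene 166 370 5 (array([281.12650602, 194.72289157]), array([294.22021484, 215.42372131]), array([283.2, 225.6])) ((294.22021484375, 215.42372131347656), (20.013839721679688, 30.9760684967041), 24.806713104248047)
side 329 547 4 (array([270.57446809, 201.90577508]), array([288.4803772, 230.1857605]), array([274.5, 238.5])) ((288.4803771972656, 230.18576049804688), (23.327566146850586, 37.17285919189453), 41.18230056762695)
side [array([ 0.629, -0.146,  0.006]), array([ 0.503, -0.165,  0.006])]
scene [array([ 0.502, -0.156,  0.006]), array([0.454, 0.091, 0.006])]
[ 0.517  -0.0828  0.1162 -0.1605] -9.198464574633462 [ 0.53 -0.26 -0.88 -0.12  0.55 -0.1  -0.92  0.58]
```

```bash
cat >> fit.py <<'E'
print("--- with base")
def res2(v):
    r=list(res(v[:4]));p=v[:3];Rz=Rn.from_euler('z',v[3]).as_matrix();o=np.array([p[0],p[1],0])
    cor={k:o+Rz@np.array([v[4]+a*.0675,v[5]+b*.1325,.0]) for k,(a,b) in {"br":(1,-1),"fr":(-1,-1),"fl":(-1,1)}.items()}
    for c,k,q in(("side","br",0),("side","fr",1),("scene","fr",0),("scene","fl",1)):
        r+=list(.7*(proj(*obs[c][:2],cor[k])[0]-edge[c][q]))
    return np.array(r)
s=least_squares(res2,[.5,-.1,.11,.15,0.05,0.06],loss='soft_l1');v=s.x;print(np.round(v,4),np.degrees(v[3]),np.round(res2(v),1))
R=frame(v[3]);p=v[:3];print("fin",np.round(p+R@[.025,0,.064],3))
for c in obs:
    K,V,y,b,o=obs[c];print(c,"knob px",proj(K,V,p+R@[0,0,.02]))
    # orange angle
    if o is not None:
        t=np.radians(np.arange(0,360,5));P=proj(K,V,p+np.stack([-.042*np.cos(t),-.042*np.sin(t),0*t-.025],1)@R.T)
        print("mark angle",np.arange(0,360,5)[np.argmin(np.linalg.norm(P-o,axis=1))],np.linalg.norm(P-o,axis=1).min())
np.savez("pose.npz",p=p,yaw=v[3])
E
cat > go.py <<'E'
import sys;from g import *
from cell import get_obs
from scipy.linalg import logm,expm
def T(R,p):
    M=np.eye(4);M[:3,:3]=R;M[:3,3]=p;return M
def cur():
    o=get_obs();return T(Rn.from_euler('xyz',o["tool_rot"],degrees=True).as_matrix(),o["tool_pos"]),o
def target(local,turn=0,yaw=None):
    d=np.load("pose.npz");R=frame(float(d["yaw"]) if yaw is None else yaw)
    Rt=np.stack([R[:,0],-R[:,1],-R[:,2]],1)@Rn.from_euler('z',turn,degrees=True).as_matrix()
    return T(Rt,d["p"]+R@np.array(local))   # local = TCP in knob_grip frame
def rows(Tt,N):
    C,o=cur();D=np.linalg.inv(C)@Tt;S=expm(np.real(logm(D))/N)
    print("t",o["time_s"],"q",np.round(o["qpos"],1).tolist(),"F",np.round(o["force"],1),"M",np.round(o["wrist_torque"],3),"w",o["grip_width"])
    print("total shift",np.round(D[:3,3],4),"rot deg",np.round(np.degrees(Rn.from_matrix(D[:3,:3]).as_rotvec()),1))
    print(N,"rows of",np.round(S[:3,3],4).tolist(),np.round(Rn.from_matrix(S[:3,:3]).as_rotvec(),4).tolist())
E
python3 fit.py; python3 - <<'E'
from go import *
rows(target([.025,0,.15]),20)
E
```

```text
scene 166 370 5 (array([281.12650602, 194.72289157]), array([294.22021484, 215.42372131]), array([283.2, 225.6])) ((294.22021484375, 215.42372131347656), (20.013839721679688, 30.9760684967041), 24.806713104248047)
side 329 547 4 (array([270.57446809, 201.90577508]), array([288.4803772, 230.1857605]), array([274.5, 238.5])) ((288.4803771972656, 230.18576049804688), (23.327566146850586, 37.17285919189453), 41.18230056762695)
side [array([ 0.629, -0.146,  0.006]), array([ 0.503, -0.165,  0.006])]
scene [array([ 0.502, -0.156,  0.006]), array([0.454, 0.091, 0.006])]
[ 0.517  -0.0828  0.1162 -0.1605] -9.198464574633462 [ 0.53 -0.26 -0.88 -0.12  0.55 -0.1  -0.92  0.58]
--- with base
[ 0.5167 -0.079   0.1156  0.1463  0.0399  0.0566] 8.383818606367148 [ 1.   0.3 -2.4 -1.   0.4  0.6 -1.1 -0.9  1.1 -0.1 -0.6 -0.1 -0.   1.4
 -0.1 -0.8]
fin [ 0.495 -0.082  0.181]
scene knob px [[283.86933846 207.87405973]]
mark angle 0 0.3908390161526204
side knob px [[274.40336534 218.08374971]]
mark angle 10 0.38916874485978775
t 1.1 q [78.2, 18.4, -4.0, 83.1, 1.3, 78.5, -3.3] F [ 0.3 -0.9 -0.5] M [0.01  0.066 0.04 ] w 0.08691019311816023
total shift [ 0.4098 -0.4655 -0.0241] rot deg [-1.5 40.   4.1]
20 rows of [0.0194, -0.024, 0.0053] [-0.0013, 0.0349, 0.0036]
```

Emit:
{"op": "play_rows", "data": {
  "steps": [
    [[0.0194,-0.024,0.0053,-0.0013,0.035,0.0036,0.05],[0.0194,-0.024,0.0053,-0.0013,0.035,0.0036,0.05],[0.0194,-0.024,0.0053,-0.0013,0.035,0.0036,0.05],[0.0194,-0.024,0.0053,-0.0013,0.035,0.0036,0.05],[0.0194,-0.024,0.0053,-0.0013,0.035,0.0036,0.05],[0.0194,-0.024,0.0053,-0.0013,0.035,0.0036,0.05],[0.0194,-0.024,0.0053,-0.0013,0.035,0.0036,0.05],[0.0194,-0.024,0.0053,-0.0013,0.035,0.0036,0.05],[0.0194,-0.024,0.0053,-0.0013,0.035,0.0036,0.05],[0.0194,-0.024,0.0053,-0.0013,0.035,0.0036,0.05]]
  ]
}}

```text
time_s: 2.1
tool_pos: [0.289, -0.3579, 0.1999]
tool_rot: [179.6, -20.1, 10.6]
force: [-0.1, 0.9, -0.4]
grip_width: 0.0498
grasp_force: 0.0
```

```bash
python3 - <<'E'
from go import *
rows(target([.025,0,.16]),12)
E
```

```text
t 2.1 q [75.3, -8.8, -11.2, 117.5, -22.9, 66.9, -7.0] F [-0.1  0.9 -0.4] M [ 0.01   0.392 -0.013] w 0.04978506147734114
total shift [ 0.1987 -0.2354  0.0132] rot deg [-0.7 19.9  2. ]
12 rows of [0.0159, -0.0199, 0.0036] [-0.001, 0.0289, 0.003]
```

Emit:
{"op": "play_rows", "data": {
  "steps": [
    [[0.016,-0.02,0.0036,-0.001,0.029,0.003,0.05],[0.016,-0.02,0.0036,-0.001,0.029,0.003,0.05],[0.016,-0.02,0.0036,-0.001,0.029,0.003,0.05],[0.016,-0.02,0.0036,-0.001,0.029,0.003,0.05],[0.016,-0.02,0.0036,-0.001,0.029,0.003,0.05],[0.016,-0.02,0.0036,-0.001,0.029,0.003,0.05],[0.016,-0.02,0.0036,-0.001,0.029,0.003,0.05],[0.016,-0.02,0.0036,-0.001,0.029,0.003,0.05],[0.016,-0.02,0.0036,-0.001,0.029,0.003,0.05],[0.016,-0.02,0.0036,-0.001,0.029,0.003,0.05],[0.016,-0.02,0.0036,-0.001,0.029,0.003,0.05],[0.016,-0.02,0.0036,-0.001,0.029,0.003,0.05]]
  ]
}}

```text
time_s: 3.3
tool_pos: [0.4872, -0.1551, 0.2275]
tool_rot: [-175.4, -38.9, 7.8]
force: [0.7, -0.8, 0.5]
grip_width: 0.0501
grasp_force: 0.0
```

```bash
python3 - <<'E'
from go import *
r=read=__import__("cell").read_camera("wrist");np.savez("wrist.npz",K=r["intrinsics"],V=r["view"],f=r["frame"])
rows(target([.025,0,.16]),12)
f=r["frame"].copy();P=np.load("pose.npz");R=frame(float(P["yaw"]))
for l in([0,0,.02],[.025,0,.064],[.05,0,.084],[0,0,.084],[0,0,-.025],[-.052,0,-.025],[0,.052,-.025],[0,-.052,-.025],[.052,0,-.025]):
    q=proj(r["intrinsics"],r["view"],P["p"]+R@l)[0];print(l,q.round(1));cv2.circle(f,tuple(int(x) for x in q),3,(255,0,255),1)
cv2.imwrite("pics/w1.png",f[:,:,::-1])
E
```

```text
t 3.35 q [45.6, -17.3, -9.3, 127.9, -43.6, 51.0, -21.4] F [1.2 1.9 1.1] M [-0.075  0.663  0.026] w 0.04983908490388786
total shift [-0.0192 -0.0716 -0.0436] rot deg [-4.4  1.  -0.4]
12 rows of [-0.0016, -0.0058, -0.0039] [-0.0065, 0.0015, -0.0006]
[0, 0, 0.02] [205.2 254.1]
[0.025, 0, 0.064] [186.6 250.1]
[0.05, 0, 0.084] [173.  229.6]
[0, 0, 0.084] [180.7 292.2]
[0, 0, -0.025] [217.  235.8]
[-0.052, 0, -0.025] [220.1 277.9]
[0, 0.052, -0.025] [170.6 235. ]
[0, -0.052, -0.025] [264.5 236.7]
[0.052, 0, -0.025] [213.6 189.3]
```

View pics/w1.png

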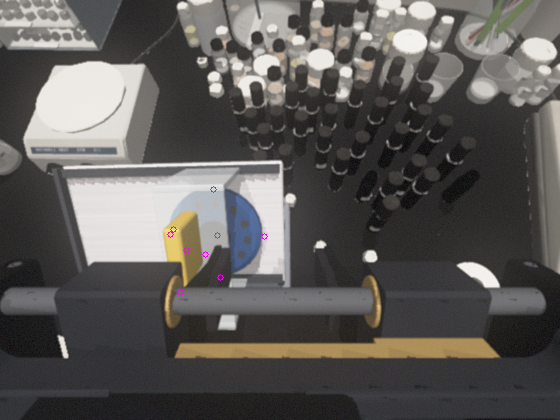

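Emit:
{"op": "play_rows", "data": {
  "steps": [
    [[-0.003,-0.012,-0.002,-0.013,0.003,-0.001,0.05],[-0.003,-0.012,-0.002,-0.013,0.003,-0.001,0.05],[-0.003,-0.012,-0.002,-0.013,0.003,-0.001,0.05],[-0.003,-0.012,-0.002,-0.013,0.003,-0.001,0.05],[-0.003,-0.012,-0.002,-0.013,0.003,-0.001,0.05],[-0.003,-0.012,-0.002,-0.013,0.003,-0.001,0.05]]
  ]
}}

```text
time_s: 3.95
tool_pos: [0.5055, -0.1256, 0.2011]
tool_rot: [-177.5, -38.7, 8.2]
force: [-0.6, 0.1, -0.2]
grip_width: 0.0501
grasp_force: 0.0
```

```bash
python3 - <<'E'
from go import *
rows(target([.025,0,.12]),12)
E
```

```text
t 3.95 q [38.4, -17.2, -9.4, 131.0, -42.1, 42.6, -26.4] F [-0.6  0.1 -0.2] M [-0.146  0.676 -0.05 ] w 0.05014061665237431
total shift [-0.0173 -0.0462 -0.0407] rot deg [-2.4  1.3 -0.2]
12 rows of [-0.0014, -0.0038, -0.0035] [-0.0035, 0.0018, -0.0003]
```

```bash
cat > kin.py <<'E'
from g import *
import itertools
D=[([78.157,18.439,-4.016,83.175,1.296,78.54,-3.259],[.142,-.634,.221],[-179.892,.006,12.655]),
([75.3,-8.8,-11.2,117.5,-22.9,66.9,-7.0],[.289,-.3579,.1999],[179.6,-20.1,10.6]),
([45.6,-17.3,-9.3,127.9,-43.6,51.0,-21.4],[.4872,-.1551,.2275],[-175.4,-38.9,7.8]),
([38.4,-17.2,-9.4,131.0,-42.1,42.6,-26.4],[.5055,-.1256,.2011],[-177.5,-38.7,8.2])]
def fk(q,sg,v):
    # v: c1,c7,d1,d3,d5,d7,a1,a3,a4,a6
    E=lambda ax,a:Rn.from_euler(ax,a).as_matrix();q=np.radians(q)
    R=E('z',sg[0]*q[0]+v[0]);p=np.array([0,0,v[2]])+R@[v[6],0,0]
    R=R@E('y',q[1]);p=p+R@[0,0,v[3]];R=R@E('z',sg[1]*q[2]);p=p+R@[v[7],0,0]
    R=R@E('y',q[3]);p=p+R@[v[8],0,v[4]];R=R@E('z',sg[2]*q[4])
    R=R@E('y',q[5]);p=p+R@[v[9],0,v[5]];R=R@E('z',sg[3]*q[6]+v[1]);return p,R
def res(v,sg):
    r=[]
    for q,p,e in D:
        P,R=fk(q,sg,v);r+=list(P-p)+list(.3*(R@Rn.from_euler('xyz',e,degrees=True).as_matrix().T-np.eye(3)).ravel())
    return np.array(r+list(.02*v[6:]))
def solve():
    best=None
    for sg in itertools.product((1,-1),repeat=4):
        for c1 in(0,3.14):
          for c7 in(0,1.57,3.14,-1.57):
            s=least_squares(res,[c1,c7,.3,.4,.4,.25,0,0,0,0],args=(sg,),max_nfev=80)
            if best is None or s.cost<best[0]:best=(s.cost,sg,s.x)
    return best
if __name__=="__main__":
    b=solve();print(b[0],b[1],np.round(b[2],3),np.round(np.abs(res(b[2],b[1])).max(),4));np.savez("kin.npz",sg=b[1],v=b[2])
    for d in D: print(np.round(fk(d[0],b[1],b[2])[0]-d[1],4))
E
time python3 kin.py
```

```text
5.650993354744e-05 (-1, -1, -1, -1) [ 6.264  1.555  0.106  0.498  0.404  0.358  0.095 -0.025 -0.076 -0.01 ] 0.0048
[0.0048 0.0011 0.0002]
[-0.0018 -0.0014 -0.0002]
[-0.0006  0.0036 -0.0017]
[ 0.0013 -0.0021  0.0016]
real	0m23.594s
user	0m24.126s
sys	0m0.132s
```

```bash
cat > ik.py <<'E'
from kin import *
from go import target
k=np.load("kin.npz");SG=k["sg"];VV=k["v"]
LO=np.array([-163.93,-17.29,-79.2,3.27,-89.18,5.43,-154.24]);HI=np.array([163.93,119.83,71.16,140.29,269.18,117.66,154.24])
def ik(Tt,n=25,m=2,seed=0):
    rg=np.random.default_rng(seed);out=[]
    def f(q):
        P,R=fk(q,SG,VV);return np.r_[(P-Tt[:3,3])*10,(R-Tt[:3,:3]).ravel()]
    for i in range(n):
        s=least_squares(f,rg.uniform(LO+m,HI-m),bounds=(LO+m,HI-m),x_scale=30,max_nfev=150)
        out.append((s.cost,s.x))
    out.sort(key=lambda a:a[0]);return out
if __name__=="__main__":
    for name,l,t in(("fin pre",[.025,0,.12],0),("fin",[.025,0,.055],0),("fin open",[.025,.12,.055],0),("knob pre",[0,0,.08],0),("knob",[0,0,-.015],0)):
        o=ik(target(l,t));print(name)
        for c,q in o[:4]:print("  %.1e"%c,np.round(q).astype(int))
E
time python3 ik.py
```

```text
fin pre
  7.2e-02 [ 31 -15   0 124 -34  59 -31]
  7.2e-02 [ 31 -15   0 124 -34  59 -31]
  7.2e-02 [ 31 -15   0 124 -34  59 -31]
  7.2e-02 [ 31 -15   0 124 -34  59 -31]
fin
  1.9e-02 [ 24 -15   0 133 -38  41 -31]
  1.9e-02 [ 24 -15   0 133 -38  41 -31]
  1.9e-02 [ 24 -15   0 133 -38  41 -31]
  1.9e-02 [ 24 -15   0 133 -38  41 -31]
fin open
  8.1e-02 [  0 -15   0 129 -12  42 -72]
  8.1e-02 [  0 -15   0 129 -12  42 -72]
  8.1e-02 [  0 -15   0 129 -12  42 -72]
  8.1e-02 [  0 -15   0 129 -12  42 -72]
knob pre
  5.1e-02 [ 31 -15   0 132 -39  50 -25]
  5.1e-02 [ 31 -15   0 132 -39  50 -25]
  5.1e-02 [ 31 -15   0 132 -39  50 -25]
  5.1e-02 [ 31 -15   0 132 -39  50 -25]
knob
  7.1e-27 [ 79 -15 -65 138 -75  27  -9]
  4.3e-24 [ 79 -15 -65 138 -75  27  -9]
  1.2e-18 [ 78 -15 -65 138 -75  27  -9]
  1.3e-18 [ 79 -15 -65 138 -75  27  -9]
real	0m6.742s
user	0m7.284s
sys	0m0.117s
```

```bash
python3 - <<'E'
from ik import *
def tt(l,tilt,t=0):
    T=target(l,0);d=np.load("pose.npz")
    T[:3,:3]=T[:3,:3]@Rn.from_euler('y',tilt-40,degrees=True).as_matrix()@Rn.from_euler('z',t,degrees=True).as_matrix();return T
def show(n,T,m=1):
    o=ik(T,16,m);print(n,*["%.0e %s"%(c,np.round(q).astype(int)) for c,q in o[:3:2]])
for y in(0,.06,.125):
    for ti in(0,15,25): show(("fin",y,ti),tt([.025,y,.055],ti))
for ti in(0,15,25): show(("finpre",ti),tt([.025,0,.115],ti))
for ti in(20,30,35,40):
    for l in([0,0,-.02],[0,0,.0],[0,0,.05]): show(("knob",ti,l),tt(l,ti))
E
```

```text
('fin', 0, 0) 3e-30 [-22   5  40 107  -4  69 -62] 6e-30 [-30   8  53 105  -7  70 -57]
('fin', 0, 15) 3e-30 [ 40  -7 -31 118 -10  54 -68] 5e-29 [-40  -5  60 115  -4  55 -60]
('fin', 0, 25) 9e-29 [ 79 -16 -63 121 -34  48 -48] 1e-25 [-47 -16  61 121   5  44 -68]
('fin', 0.06, 0) 1e-30 [-46  10  66 106 -10  70 -58] 1e-29 [-30   4  41 108  -3  69 -70]
('fin', 0.06, 15) 3e-30 [ 45  -9 -44 118 -11  54 -76] 1e-28 [ 74  -6 -77 114  -8  53 -82]
('fin', 0.06, 25) 2e-27 [ 19 -16 -12 128 -14  44 -67] 4e-27 [ 19 -16 -12 128 -14  44 -67]
('fin', 0.125, 0) 8e-30 [-46   5  52 108  -4  69 -74] 2e-29 [  46   13  -75  106   14   71 -115]
('fin', 0.125, 15) 2e-29 [ 48 -11 -56 117 -11  54 -85] 7e-28 [ 69 -10 -78 114 -12  54 -86]
('fin', 0.125, 25) 1e-03 [ -5 -16   0 128  -3  45 -84] 1e-03 [ -5 -16   0 128  -3  45 -84]
('finpre', 0) 4e-26 [-32   1  51 103  -1  76 -61] 6e-25 [-10  -2  23 106   1  76 -68]
('finpre', 15) 4e-30 [-55 -15  66 110   9  62 -72] 6e-25 [ 59 -13 -44 113 -17  63 -62]
('finpre', 25) 3e-03 [ 18 -16   0 121 -14  57 -57] 3e-03 [ 18 -16   0 121 -14  57 -57]
('knob', 20, [0, 0, -0.02]) 1e-3
[... 455 characters left out ...]
29 -53]
('knob', 30, [0, 0, 0.05]) 8e-04 [ 19 -16   0 133 -22  40 -49] 8e-04 [ 19 -16   0 133 -22  40 -49]
('knob', 35, [0, 0, -0.02]) 2e-30 [ 64 -11 -54 137 -52  24 -30] 1e-28 [-35 -11  58 136 -27  22 -34]
('knob', 35, [0, 0, 0.0]) 7e-26 [-20 -14  41 138 -20  24 -43] 2e-23 [ 77 -16 -62 134 -57  31 -25]
('knob', 35, [0, 0, 0.05]) 7e-03 [ 22 -16   0 135 -30  39 -39] 7e-03 [ 22 -16   0 135 -30  39 -39]
('knob', 40, [0, 0, -0.02]) 2e-26 [-47 -14  70 138 -34  16 -25] 2e-21 [-45 -14  69 138 -35  16 -24]
('knob', 40, [0, 0, 0.0]) 3e-04 [ 66 -16 -50 139 -67  30 -13] 3e-04 [ 66 -16 -50 139 -67  30 -13]
('knob', 40, [0, 0, 0.05]) 2e-02 [ 26 -16   0 137 -42  39 -25] 2e-02 [ 26 -16   0 137 -42  39 -25]
```

```bash
cat >> go.py <<'E'
def tt(l,tilt,t=0):
    M=target(l,0);M[:3,:3]=M[:3,:3]@Rn.from_euler('y',tilt-40,degrees=True).as_matrix()@Rn.from_euler('z',t,degrees=True).as_matrix();return M
def local():
    C,o=cur();d=np.load("pose.npz");R=frame(float(d["yaw"]));L=R.T@(C[:3,3]-d["p"]);print("local TCP",np.round(L,4),"tool x,z local",np.round(R.T@C[:3,0],3),np.round(R.T@C[:3,2],3))
E
python3 - <<'E'
from go import *
rows(tt([.03,-.05,.13],10),6);local()
E
```

```text
t 3.95 q [38.4, -17.2, -9.4, 131.0, -42.1, 42.6, -26.4] F [-0.6  0.1 -0.2] M [-0.146  0.676 -0.05 ] w 0.05014061665237431
total shift [-0.0124  0.0033 -0.053 ] rot deg [ -2.4 -28.7   0.5]
6 rows of [-0.0039, 0.0007, -0.0083] [-0.007, -0.0836, 0.0013]
local TCP [ 0.0413 -0.0445  0.077 ] tool x,z local [ 1.    -0.003 -0.022] [-0.022  0.042 -0.999]
```

Emit:
{"op": "play_rows", "data": {
  "steps": [
    [[-0.004,0.001,-0.0083,-0.007,-0.084,0.0013,0.05],[-0.004,0.001,-0.0083,-0.007,-0.084,0.0013,0.05],[-0.004,0.001,-0.0083,-0.007,-0.084,0.0013,0.05],[-0.004,0.001,-0.0083,-0.007,-0.084,0.0013,0.05],[-0.004,0.001,-0.0083,-0.007,-0.084,0.0013,0.05],[-0.004,0.001,-0.0083,-0.007,-0.084,0.0013,0.05]]
  ]
}}

```text
time_s: 4.55
tool_pos: [0.4637, -0.1394, 0.2353]
tool_rot: [179.9, -9.7, 8.4]
force: [0.5, 0.9, -0.2]
grip_width: 0.0497
grasp_force: 0.0
```

```bash
python3 - <<'E'
from go import *
rows(tt([.025,0,.115],10),6);local()
E
```

```text
t 4.55 q [43.7, -8.8, -24.2, 110.9, -8.7, 68.7, -59.5] F [ 0.5  0.9 -0.2] M [ 0.015  0.129 -0.012] w 0.04967544548804312
total shift [ 0.0038 -0.0521  0.0163] rot deg [0.1 0.3 0. ]
6 rows of [0.0006, -0.0087, 0.0027] [0.0002, 0.0008, 0.0001]
local TCP [ 0.03  -0.052  0.131] tool x,z local [ 0.864  0.001 -0.504] [-0.504 -0.001 -0.864]
```

Emit:
{"op": "play_rows", "data": {
  "steps": [
    [[0.0006,-0.0087,0.0027,0,0.001,0,0.05],[0.0006,-0.0087,0.0027,0,0.001,0,0.05],[0.0006,-0.0087,0.0027,0,0.001,0,0.05],[0.0006,-0.0087,0.0027,0,0.001,0,0.05],[0.0006,-0.0087,0.0027,0,0.001,0,0.05],[0.0006,-0.0087,0.0027,0,0.001,0,0.05]]
  ]
}}

```text
time_s: 5.15
tool_pos: [0.4619, -0.0861, 0.2191]
tool_rot: [180.0, -10.2, 8.4]
force: [-0.3, -0.3, 0.4]
grip_width: 0.0506
grasp_force: 0.0
```

```bash
python3 - <<'E'
from go import *
from cell import read_camera
rows(tt([.025,0,.055],10),5);local()
P=np.load("pose.npz");R=frame(float(P["yaw"]));ims=[]
for c,b in(("wrist",(100,100,420,420)),("scene",(220,140,340,260))):
    r=read_camera(c);f=r["frame"].copy()
    for i in(0,.05):
        for j in(-.007,.007):
            q=proj(r["intrinsics"],r["view"],P["p"]+R@[i,j,.084])[0];cv2.circle(f,tuple(int(x) for x in q.round()),1,(255,0,255),-1)
    ims.append(cv2.resize(f[b[1]:b[3],b[0]:b[2]],(400,400),interpolation=cv2.INTER_CUBIC))
cv2.imwrite("pics/w2.png",np.hstack(ims)[:,:,::-1])
E
```

```text
t 5.15 q [41.5, -11.3, -27.6, 114.4, -9.9, 66.4, -64.5] F [-0.3 -0.3  0.4] M [-0.029  0.234  0.027] w 0.050627493956908076
total shift [0.0304 0.001  0.0515] rot deg [-0.  -0.2  0. ]
5 rows of [0.0061, 0.0002, 0.0103] [-0.0, -0.0008, 0.0002]
local TCP [0.0242 0.001  0.1148] tool x,z local [ 0.868  0.001 -0.497] [-0.497  0.    -0.868]
```

View pics/w2.png

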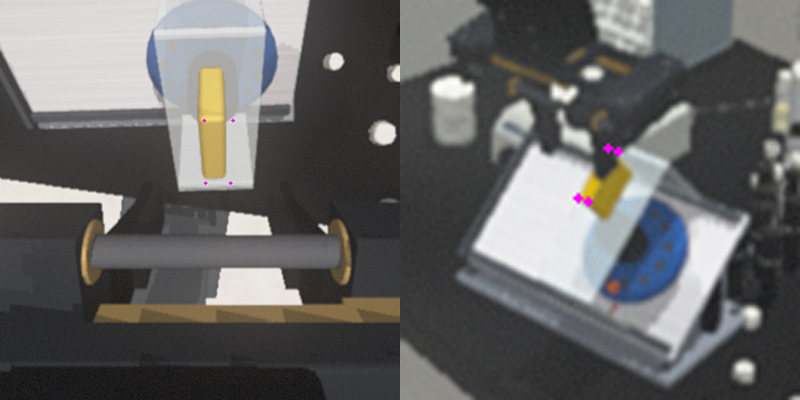

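```bash
python3 - <<'E'
from g import *
d=np.load("pose.npz");y=float(d["yaw"]);np.savez("pose.npz",p=d["p"]+frame(y)[:,1]*.002,yaw=y)
E
```

Emit:
{"op": "play_rows", "data": {
  "steps": [
    [[0.005,0,0.0086,0,0,0,0.05],[0.005,0,0.0086,0,0,0,0.05],[0.005,0,0.0086,0,0,0,0.05],[0.005,0,0.0086,0,0,0,0.05],[0.005,0,0.0086,0,0,0,0.05],[0.005,0,0.0086,0,0,0,0.05],[0,0,0,0,0,0,0.02],[0,0,0,0,0,0,0.02],[0,0,0,0,0,0,0.02],[0,0,0,0,0,0,0.02]]
  ],
  "force": 6
}}

```text
time_s: 6.25
tool_pos: [0.5007, -0.0814, 0.1745]
tool_rot: [180.0, -10.3, 8.4]
force: [-0.0, -0.3, -0.5]
grip_width: 0.0263
grasp_force: 0.0
```

```bash
python3 - <<'E'
from go import *
local();rows(tt([.025,.126,.055],10),12)
E
```

```text
local TCP [ 0.0254 -0.002   0.0555] tool x,z local [ 0.868  0.001 -0.496] [-0.496 -0.    -0.868]
t 6.25 q [40.5, -4.0, -30.6, 113.9, -6.0, 59.9, -69.2] F [-0.  -0.3 -0.5] M [-0.027  0.234  0.041] w 0.026318334819760262
total shift [-0.     -0.128   0.0006] rot deg [ 0.  -0.3  0. ]
12 rows of [-0.0, -0.0107, 0.0001] [0.0, -0.0004, 0.0001]
```

Emit:
{"op": "play_rows", "data": {
  "steps": [
    [[0,-0.0105,0,0,0,0,0.02],[0,-0.0105,0,0,0,0,0.02],[0,-0.0105,0,0,0,0,0.02],[0,-0.0105,0,0,0,0,0.02],[0,-0.0105,0,0,0,0,0.02],[0,-0.0105,0,0,0,0,0.02],[0,-0.0105,0,0,0,0,0.02],[0,-0.0105,0,0,0,0,0.02],[0,-0.0105,0,0,0,0,0.02],[0,-0.0105,0,0,0,0,0.02],[0,-0.0105,0,0,0,0,0.02],[0,-0.0105,0,0,0,0,0.02]]
  ]
}}

```text
time_s: 7.45
tool_pos: [0.4819, 0.044, 0.174]
tool_rot: [180.0, -10.2, 8.4]
force: [0.2, -12.5, -1.2]
grip_width: 0.0215
grasp_force: 6.1
```

```bash
python3 - <<'E'
from go import *
local();rows(tt([.025,.13,.055],10),3)
E
```

```text
local TCP [0.0249 0.1248 0.0553] tool x,z local [ 0.868  0.001 -0.497] [-0.497 -0.    -0.868]
t 7.45 q [34.6, -8.4, -39.1, 116.7, -6.8, 59.7, -83.4] F [  0.2 -12.5  -1.2] M [-2.758  0.093 -0.458] w 0.0214908344402151
total shift [ 0.0003 -0.0052  0.0002] rot deg [ 0.  -0.2  0.1]
3 rows of [0.0001, -0.0017, 0.0001] [0.0001, -0.0012, 0.0003]
```

Emit:
{"op": "play_rows", "data": {
  "steps": [
    [[0,0.002,0,0,0,0,0.03],[0,0,0,0,0,0,0.04],[0,0,0,0,0,0,0.05],[0,0,0,0,0,0,0.05],[-0.005,0,-0.0086,0,0,0,0.05],[-0.005,0,-0.0086,0,0,0,0.05],[-0.005,0,-0.0086,0,0,0,0.05],[-0.005,0,-0.0086,0,0,0,0.05],[-0.005,0,-0.0086,0,0,0,0.05],[-0.005,0,-0.0086,0,0,0,0.05]]
  ]
}}

```text
time_s: 8.45
tool_pos: [0.4436, 0.0355, 0.2205]
tool_rot: [180.0, -10.3, 8.4]
force: [-1.1, -0.7, 0.2]
grip_width: 0.0501
grasp_force: 0.0
```

```bash
python3 - <<'E'
from go import *
from cell import read_camera
local();rows(tt([0,0,.09],12),9)
P=np.load("pose.npz");R=frame(float(P["yaw"]));ims=[]
for c,b in(("wrist",(100,0,500,300)),("scene",(220,140,340,260))):
    r=read_camera(c);f=r["frame"].copy()
    t=np.radians(np.arange(0,360,30))
    L=[[.052*np.cos(a),.052*np.sin(a),-.025] for a in t]+[[.018*np.cos(a),.018*np.sin(a),.02] for a in t]
    for q in proj(r["intrinsics"],r["view"],P["p"]+np.array(L)@R.T):cv2.circle(f,tuple(int(x) for x in q.round()),1,(255,0,255),-1)
    ims.append(cv2.resize(f[b[1]:b[3],b[0]:b[2]],(400,300 if c=="wrist" else 400),interpolation=cv2.INTER_CUBIC))
ims[0]=np.vstack([ims[0],np.zeros((100,400,3),np.uint8)])
cv2.imwrite("pics/w3.png",np.hstack(ims)[:,:,::-1])
E
```

```text
local TCP [0.0248 0.122  0.1161] tool x,z local [ 0.868  0.001 -0.496] [-0.496 -0.    -0.868]
t 8.45 q [32.3, -16.5, -33.1, 117.2, -11.2, 66.8, -78.6] F [-1.1 -0.7  0.2] M [0.016 0.185 0.022] w 0.05006765189349936
total shift [-0.0087  0.122   0.035 ] rot deg [0.  1.7 0. ]
9 rows of [-0.001, 0.0136, 0.0039] [0.0, 0.0034, 0.0001]
```

View pics/w3.png

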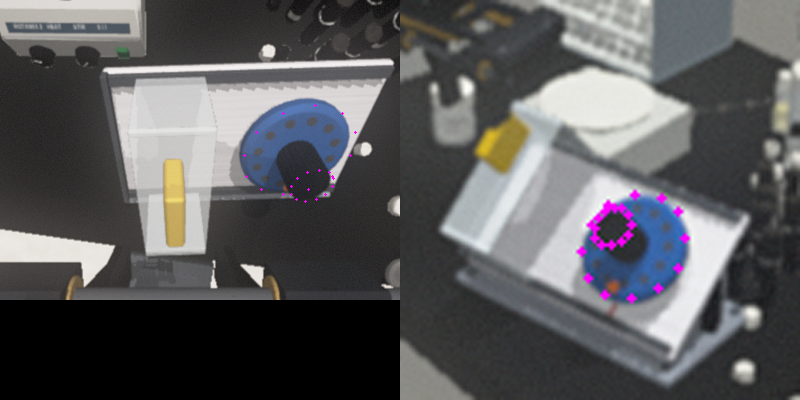

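```bash
cat > fit2.py <<'E'
from g import *
from cell import read_camera
P=np.load("pose.npz");t=np.radians(np.arange(0,360,10))
disc=np.array([[.052*np.cos(a),.052*np.sin(a),z] for a in t for z in(-.025,-.041)])
fin=np.array([[.025+i,.12+j,.064+k] for i in(-.025,.025) for j in(-.007,.007) for k in(-.024,.02)])
use={"wrist":(0,1,2),"scene":(2,3),"side":(2,)};D=[]
ext=lambda m:np.array([*m.min(0),*m.max(0)])
for c in use:
    r=read_camera(c);K,V,f=r["intrinsics"],r["view"],r["frame"];np.savez(c+"2.npz",K=K,V=V,f=f)
    R=frame(float(P["yaw"]))
    for nm,L,lo,hi,sel in(("disc",disc,(100,110,40),(128,255,255),use[c]),("fin",fin,(18,120,70),(35,255,255),(0,1,2,3) if c!="scene" else (0,1,2))):
        e=ext(proj(K,V,P["p"]+L@R.T));b=[max(0,int(x)) for x in(e[0]-12,e[1]-12,e[2]+12,e[3]+12)]
        m=colour(f,lo,hi,b);n,lab,st,_=cv2.connectedComponentsWithStats(m)
        m=lab==1+np.argmax(st[1:,4]);ob=ext(np.argwhere(m)[:,::-1])
        print(c,nm,ob,e.round(1));D.append((K,V,L,ob,list(sel)))
def res(v):
    R=frame(v[3]);r=[]
    for K,V,L,ob,sel in D: r+=list(((ext(proj(K,V,v[:3]+L@R.T))-ob)*(1))[sel])
    return np.array(r)
s=least_squares(res,[*P["p"],float(P["yaw"])],loss='soft_l1');print(np.round(s.x,4),np.degrees(s.x[3]),"old",P["p"],res(s.x).round(1))
np.savez("pose2.npz",p=s.x[:3],yaw=s.x[3])
E
python3 fit2.py
```

```text
wrist disc [344 101 447 190] [340.2  97.7 454.  194.8]
wrist fin [264 161 283 246] [264.4 153.3 287.3 245.5]
scene disc [275 199 305 229] [274.1 197.4 307.3 230.9]
scene fin [242 175 257 190] [242.3 170.4 260.8 192. ]
side disc [273 214 303 246] [270.4 211.1 304.6 247.3]
side fin [252 171 274 189] [251.9 167.3 276.5 191. ]
[ 0.5149 -0.076   0.1074  0.1653] 9.469440107140882 old [ 0.51641301 -0.07703896  0.11563923] [-7.1  0.6 -0.1 -0.7 -2.   2.1  1.8  1.5  4.1 -0.5 -1.8  2.8  1.  -1.4
 -1.   1.3  4.5]
```

Emit:
{"op": "play_rows", "data": {
  "steps": [
    [[-0.001,0.0136,0.003,0,0.003,0,0.087],[-0.001,0.0136,0.003,0,0.003,0,0.087],[-0.001,0.0136,0.003,0,0.003,0,0.087],[-0.001,0.0136,0.003,0,0.003,0,0.087],[-0.001,0.0136,0.003,0,0.003,0,0.087],[-0.001,0.0136,0.003,0,0.003,0,0.087],[-0.001,0.0136,0.003,0,0.003,0,0.087],[-0.001,0.0136,0.003,0,0.003,0,0.087],[-0.001,0.0136,0.003,0,0.003,0,0.087]]
  ]
}}

```text
time_s: 9.6
tool_pos: [0.4585, -0.087, 0.191]
tool_rot: [-180.0, -11.8, 8.4]
force: [0.1, 0.4, 0.4]
grip_width: 0.0868
grasp_force: 0.0
```

```bash
python3 - <<'E'
from g import *
P=np.load("pose.npz");t=np.radians(np.arange(0,360,10))
disc=np.array([[.052*np.cos(a),.052*np.sin(a),z] for a in t for z in(-.025,-.041)])
fin=np.array([[.025+i,.12+j,.064+k] for i in(-.025,.025) for j in(-.007,.007) for k in(-.024,.02)])
O={"wrist":([344,101,447,190],[264,161,283,246]),"scene":([275,199,305,229],[242,175,257,190]),"side":([273,214,303,246],[252,171,274,189])}
ctr=lambda e:np.array([e[0]+e[2]+1,e[1]+e[3]+1])/2
ext=lambda m:np.array([*m.min(0),*m.max(0)])
def res(v):
    r=[]
    for c in O:
        K,V,_=load(c+"2");w=1 if c!="wrist" else .7
        for L,o in zip((disc,fin),O[c]):
            e=ext(proj(K,V,v[:3]+L@frame(v[3]).T));r+=list(w*(ctr(np.r_[e[:2],e[2:]-1])-ctr(o)))
    return np.array(r)
s=least_squares(res,[*P["p"],float(P["yaw"])],loss='soft_l1',f_scale=.7);print(s.x.round(4),np.degrees(s.x[3]),res(s.x).round(1))
np.savez("pose.npz",p=s.x[:3],yaw=s.x[3])
from go import *
local();rows(tt([0,0,.05],22),4)
E
```

```text
[ 0.5172 -0.0759  0.112   0.1832] 10.49456743756307 [-1.6 -0.1  0.7 -0.2 -0.1  0.3  0.8 -0.3 -0.7 -0.6 -0.5 -0.1]
local TCP [ 0.0051 -0.0002  0.0989] tool x,z local [ 0.881 -0.035 -0.473] [-0.473 -0.007 -0.881]
t 9.6 q [37.0, -11.5, -23.3, 118.4, -10.2, 61.5, -63.8] F [0.1 0.4 0.4] M [-0.06   0.277  0.035] w 0.08678916007281702
total shift [ 0.0186 -0.0012  0.0455] rot deg [ 0.6 10.2 -2. ]
4 rows of [0.0039, -0.0002, 0.0117] [0.0026, 0.0446, -0.0086]
```

Emit:
{"op": "play_rows", "data": {
  "steps": [
    [[0.004,-0.0002,0.0117,0.0026,0.0446,-0.0086,0.087],[0.004,-0.0002,0.0117,0.0026,0.0446,-0.0086,0.087],[0.004,-0.0002,0.0117,0.0026,0.0446,-0.0086,0.087],[0.004,-0.0002,0.0117,0.0026,0.0446,-0.0086,0.087]]
  ]
}}

```text
time_s: 10.0
tool_pos: [0.4862, -0.0812, 0.1502]
tool_rot: [180.0, -22.1, 10.5]
force: [0.4, -0.2, -0.4]
grip_width: 0.087
grasp_force: 0.0
```

```bash
python3 - <<'E'
from go import *
local();rows(tt([0,0,-.018],38),9)
E
```

```text
local TCP [0.0005 0.0004 0.0495] tool x,z local [ 0.952  0.    -0.307] [-0.307 -0.    -0.952]
t 10.0 q [35.6, -12.4, -20.3, 126.6, -18.9, 46.4, -53.7] F [ 0.4 -0.2 -0.4] M [-0.064  0.498  0.033] w 0.0870488846816629
total shift [0.0203 0.0004 0.0643] rot deg [ 0.  15.9  0. ]
9 rows of [0.0014, 0.0, 0.0074] [0.0, 0.0308, 0.0]
```

Emit:
{"op": "play_rows", "data": {
  "steps": [
    [[0.0033,0,0.0107,0,0,0,0.087],[0.0033,0,0.0107,0,0,0,0.087],[0.0033,0,0.0107,0,0,0,0.087],[0.0033,0,0.0107,0,0,0,0.087],[0.0033,0,0.0107,0,0.02,0,0.087],[0.0033,0,0.0107,0,0.06,0,0.087],[0,0,0,0,0.08,0,0.087],[0,0,0,0,0.08,0,0.087],[0,0,0,0,0.04,0,0.087]]
  ]
}}

```text
time_s: 10.9
tool_pos: [0.5268, -0.073, 0.0971]
tool_rot: [-179.9, -38.0, 10.4]
force: [0.8, 0.6, 0.7]
grip_width: 0.087
grasp_force: 0.0
```

```bash
python3 - <<'E'
from go import *
local();rows(tt([0,0,-.018],40),4)
E
```

```text
local TCP [-0.0019  0.0011 -0.0178] tool x,z local [ 0.999 -0.001 -0.035] [-0.035 -0.    -0.999]
t 10.9 q [30.3, -8.8, -13.5, 137.8, -50.6, 23.8, -21.0] F [0.8 0.6 0.7] M [-0.091  0.698  0.054] w 0.08701651570722564
total shift [0.002  0.0011 0.0001] rot deg [ 0.   2.  -0.1]
4 rows of [0.0005, 0.0003, 0.0] [0.0, 0.0086, -0.0003]
```

Emit:
{"op": "play_rows", "data": {
  "steps": [
    [[0.002,0.001,0,0,0.017,0,0.06],[0,0,0,0,0,0,0.03],[0,0,0,0,0,0,0.03],[0,0,0,0,0,0,0.03],[0,0,0,0,0,0,0.03],[0,0,0,0,0,0,0.03],[0,0,0,0,0,0,0.03],[0,0,0,0,0,0,0.03]]
  ],
  "force": 35
}}

```text
time_s: 11.7
tool_pos: [0.5294, -0.0731, 0.0999]
tool_rot: [-180.0, -39.0, 10.5]
force: [-0.9, 1.4, -0.1]
grip_width: 0.0353
grasp_force: 35.0
```

```bash
cat > feel.py <<'E'
from go import *
from cell import read_camera
def feel(k=1):
    Z=[]
    C,o=cur();z=C[:3,2];ms=[];F=[]
    for i in range(k):
        if i: read_camera("wrist")
        o=get_obs();ms.append(o["wrist_torque"]@z if hasattr(o["wrist_torque"],'shape') else np.dot(o["wrist_torque"],z));F.append(np.array(o["force"]))
    d=np.load("pose.npz");R=frame(float(d["yaw"]));L=R.T@C[:3,:3]
    a=np.degrees(np.arctan2(L[1,0],L[0,0]))  # tool x dir about knob z (ccw +)
    print("t %.2f ang %.1f Mtoolz %s F %s grip %.1f w %.4f q"%(o["time_s"],a,np.round(ms,3),np.round(F[-1],1),o["grasp_force"],o["grip_width"]),np.round(o["qpos"],1).tolist())
if __name__=="__main__": feel();local()
E
python3 feel.py
```

```text
t 11.70 ang 0.0 Mtoolz [0.068] F [-0.9  1.4 -0.1] grip 35.0 w 0.0353 q [29.7, -8.9, -12.7, 138.1, -53.2, 23.5, -18.3]
local TCP [ 0.0019  0.0005 -0.0173] tool x,z local [ 1.     0.    -0.018] [-0.018  0.001 -1.   ]
```

Emit:
{"op": "play_rows", "data": {
  "steps": [
    [[0,0,0,0,0,0.05,0.03],[0,0,0,0,0,0.05,0.03],[0,0,0,0,0,0.05,0.03],[0,0,0,0,0,0.05,0.03],[0,0,0,0,0,0.05,0.03],[0,0,0,0,0,0.05,0.03],[0,0,0,0,0,0.05,0.03],[0,0,0,0,0,0.05,0.03],[0,0,0,0,0,0.05,0.03],[0,0,0,0,0,0.05,0.03]]
  ]
}}

```text
time_s: 12.7
tool_pos: [0.5294, -0.0734, 0.0999]
tool_rot: [-158.7, -33.5, -24.7]
force: [1.2, -0.7, -0.5]
grip_width: 0.0354
grasp_force: 35.1
```

```bash
python3 -c "
from feel import *
feel(5);local();print(get_obs()['joint_velocities'])"
```

```text
t 12.90 ang -28.8 Mtoolz [-0.112  0.079  0.24   0.271  0.265] F [ 0.4  0.3 -1.4] grip 35.1 w 0.0356 q [33.1, -8.9, -15.8, 138.0, -54.1, 23.9, -46.1]
local TCP [ 0.0018  0.0003 -0.0174] tool x,z local [ 0.877 -0.48  -0.016] [-0.017  0.001 -1.   ]
[-0.11115785  0.02453146  0.01748666 -0.13349746  0.03712421  0.0227546
 -0.00337813]
```

Emit:
{"op": "play_rows", "data": {
  "steps": [
    [[0,0,0,0,0,0.02,0.03],[0,0,0,0,0,0.02,0.03],[0,0,0,0,0,0.02,0.03],[0,0,0,0,0,0.02,0.03],[0,0,0,0,0,0.02,0.03]]
  ]
}}

```text
time_s: 13.4
tool_pos: [0.5294, -0.0734, 0.0999]
tool_rot: [-155.4, -31.2, -31.0]
force: [0.6, -0.0, -0.7]
grip_width: 0.0355
grasp_force: 35.1
```

```bash
python3 -c "
from feel import *
print(get_obs()['joint_velocities'][-1]);feel(1);feel(3)"
```

```text
-11.053461423704587
t 13.40 ang -34.5 Mtoolz [-0.103] F [ 0.6 -0.  -0.7] grip 35.1 w 0.0355 q [33.7, -8.9, -16.4, 138.0, -54.3, 23.9, -51.8]
t 13.50 ang -34.5 Mtoolz [-0.103 -0.016  0.095] F [-0.6 -0.5 -0.8] grip 35.1 w 0.0355 q [33.7, -8.9, -16.4, 138.0, -54.3, 23.9, -51.7]
```

Emit:
{"op": "play_rows", "data": {
  "steps": [
    [[0,0,0,0,0,-0.02,0.03],[0,0,0,0,0,-0.02,0.03],[0,0,0,0,0,-0.02,0.03],[0,0,0,0,0,-0.02,0.03],[0,0,0,0,0,-0.02,0.03]]
  ]
}}

```text
time_s: 14.0
tool_pos: [0.5294, -0.0734, 0.0998]
tool_rot: [-158.8, -33.5, -24.5]
force: [0.2, 0.3, -0.5]
grip_width: 0.0351
grasp_force: 35.1
```

```bash
python3 -c "
from feel import *
print(get_obs()['joint_velocities'][-1]);feel(1);feel(3)"
```

```text
11.05204011301013
t 14.00 ang -28.6 Mtoolz [0.349] F [ 0.2  0.3 -0.5] grip 35.1 w 0.0351 q [33.1, -8.9, -15.8, 138.0, -54.1, 23.9, -46.0]
t 14.10 ang -28.6 Mtoolz [0.349 0.314 0.235] F [0.4 0.2 0.1] grip 35.1 w 0.0356 q [33.1, -8.9, -15.8, 138.0, -54.1, 23.9, -46.1]
```

Emit:
{"op": "play_rows", "data": {
  "steps": [
    [[0,0,0,0,0,0.08,0.03],[0,0,0,0,0,0.08,0.03],[0,0,0,0,0,0.08,0.03],[0,0,0,0,0,0.08,0.03],[0,0,0,0,0,0.06,0.03],[0,0,0,0,0,0.03,0.03],[0,0,0,0,0,0.02,0.03],[0,0,0,0,0,0.02,0.03],[0,0,0,0,0,0.02,0.03],[0,0,0,0,0,0.02,0.03]]
  ]
}}

```text
time_s: 15.1
tool_pos: [0.5293, -0.0736, 0.0997]
tool_rot: [-145.9, -20.2, -52.6]
force: [-1.3, -1.4, -1.9]
grip_width: 0.0355
grasp_force: 35.2
```

```bash
python3 -c "
from feel import *
feel(1);local()"
```

```text
t 15.10 ang -56.8 Mtoolz [-0.086] F [-1.3 -1.4 -1.9] grip 35.2 w 0.0355 q [36.3, -8.9, -18.8, 137.9, -54.9, 24.2, -73.5]
local TCP [ 0.0016  0.     -0.0174] tool x,z local [ 0.547 -0.837 -0.009] [-0.018 -0.    -1.   ]
```

Emit:
{"op": "play_rows", "data": {
  "steps": [
    [[0,0,0,0,0,0.06,0.03],[0,0,0,0,0,0.06,0.03],[0,0,0,0,0,0.06,0.03],[0,0,0,0,0,0.06,0.03],[0,0,0,0,0,0.03,0.03],[0,0,0,0,0,0.02,0.03],[0,0,0,0,0,0.02,0.03],[0,0,0,0,0,0.02,0.03],[0,0,0,0,0,0.02,0.03]]
  ]
}}

```text
time_s: 16.0
tool_pos: [0.5292, -0.0738, 0.0996]
tool_rot: [-141.8, -8.2, -69.2]
force: [-2.6, -2.7, -2.1]
grip_width: 0.0354
grasp_force: 35.3
```

```bash
python3 -c "
from feel import *
feel(1);local()"
```

```text
t 16.00 ang -76.9 Mtoolz [-0.147] F [-2.6 -2.7 -2.1] grip 35.3 w 0.0354 q [38.6, -9.0, -20.9, 137.9, -55.5, 24.5, -93.1]
local TCP [ 0.0014 -0.0001 -0.0173] tool x,z local [ 0.227 -0.974 -0.004] [-0.018 -0.    -1.   ]
```

Emit:
{"op": "play_rows", "data": {
  "steps": [
    [[0,0,0,0,0,0.06,0.03],[0,0,0,0,0,0.06,0.03],[0,0,0,0,0,0.06,0.03],[0,0,0,0,0,0.06,0.03],[0,0,0,0,0,0.03,0.03],[0,0,0,0,0,0.02,0.03],[0,0,0,0,0,0.02,0.03],[0,0,0,0,0,0.02,0.03],[0,0,0,0,0,0.02,0.03]]
  ]
}}

```text
time_s: 16.9
tool_pos: [0.529, -0.0738, 0.0995]
tool_rot: [-141.2, 4.3, -84.9]
force: [-4.2, -2.1, -0.9]
grip_width: 0.0351
grasp_force: 35.3
```

```bash
python3 -c "
from feel import *
feel(1);local()"
```

```text
t 16.90 ang -96.9 Mtoolz [-0.118] F [-4.2 -2.1 -0.9] grip 35.3 w 0.0351 q [40.8, -9.0, -23.0, 137.8, -56.1, 24.7, -112.6]
local TCP [ 0.0012 -0.0001 -0.0173] tool x,z local [-0.12  -0.993  0.003] [-0.018 -0.    -1.   ]
```

Emit:
{"op": "play_rows", "data": {
  "steps": [
    [[0,0,0,0,0,0.06,0.03],[0,0,0,0,0,0.06,0.03],[0,0,0,0,0,0.06,0.03],[0,0,0,0,0,0.03,0.03],[0,0,0,0,0,0.02,0.03],[0,0,0,0,0,0.02,0.03],[0,0,0,0,0,0.02,0.03],[0,0,0,0,0,0.02,0.03]]
  ]
}}

```text
time_s: 17.7
tool_pos: [0.5288, -0.0738, 0.0993]
tool_rot: [-143.4, 14.5, -98.2]
force: [-5.5, -1.3, -0.8]
grip_width: 0.0352
grasp_force: 35.2
```

```bash
python3 -c "
from feel import *
feel(1);local()"
```

```text
t 17.70 ang -113.5 Mtoolz [-0.147] F [-5.5 -1.3 -0.8] grip 35.2 w 0.0352 q [42.7, -9.1, -24.7, 137.8, -56.6, 24.9, -128.8]
local TCP [ 0.0009 -0.0001 -0.0173] tool x,z local [-0.399 -0.917  0.008] [-0.018 -0.001 -1.   ]
```

Emit:
{"op": "play_rows", "data": {
  "steps": [
    [[0,0,0,0,0,-0.02,0.03],[0,0,0,0,0,-0.02,0.03],[0,0,0,0,0,-0.02,0.03],[0,0,0,0,0,-0.02,0.03],[0,0,0,0,0,-0.02,0.03]]
  ]
}}

```text
time_s: 18.2
tool_pos: [0.5289, -0.0739, 0.0993]
tool_rot: [-142.4, 11.1, -93.5]
force: [-4.9, -1.7, -0.6]
grip_width: 0.0355
grasp_force: 35.2
```

```bash
python3 -c "
from feel import *
feel(1);local()"
```

```text
t 18.20 ang -107.8 Mtoolz [0.278] F [-4.9 -1.7 -0.6] grip 35.2 w 0.0355 q [42.0, -9.0, -24.1, 137.8, -56.5, 24.9, -123.2]
local TCP [ 0.001  -0.0002 -0.0173] tool x,z local [-0.306 -0.952  0.006] [-0.018 -0.001 -1.   ]
```

Emit:
{"op": "play_rows", "data": {
  "steps": [
    [[0,0,0,0,0,0,0.052],[0,0,0,0,0,0,0.052],[0,0,0,0,0,0,0.052],[0,0,0,0,0,-0.14,0.052],[0,0,0,0,0,-0.14,0.052],[0,0,0,0,0,-0.14,0.052],[0,0,0,0,0,-0.14,0.052],[0,0,0,0,0,-0.14,0.052],[0,0,0,0,0,-0.14,0.052],[0,0,0,0,0,-0.14,0.052],[0,0,0,0,0,-0.14,0.052],[0,0,0,0,0,-0.14,0.052]]
  ]
}}

```text
time_s: 19.4
tool_pos: [0.5299, -0.0733, 0.1003]
tool_rot: [-154.9, -31.0, -31.7]
force: [0.1, -0.4, -0.1]
grip_width: 0.0521
grasp_force: 0.0
```

```bash
python3 -c "
from feel import *
feel(1);local()"
```

```text
t 19.40 ang -35.2 Mtoolz [0.056] F [ 0.1 -0.4 -0.1] grip 0.0 w 0.0521 q [33.9, -8.9, -16.6, 137.9, -54.3, 24.0, -52.5]
local TCP [ 0.0025  0.0002 -0.0173] tool x,z local [ 0.817 -0.576 -0.014] [-0.017  0.    -1.   ]
```

Emit:
{"op": "play_rows", "data": {
  "steps": [
    [[0,0,0,0,0,-0.14,0.052],[0,0,0,0,0,-0.14,0.052],[0,0,0,0,0,-0.14,0.052],[0,0,0,0,0,-0.14,0.052],[0,0,0,0,0,-0.14,0.052],[0,0,0,0,0,-0.14,0.052],[0,0,0,0,0,-0.14,0.052],[0,0,0,0,0,-0.14,0.052]]
  ]
}}

```text
time_s: 20.2
tool_pos: [0.5299, -0.0733, 0.1003]
tool_rot: [158.6, -33.4, 46.0]
force: [0.7, -0.5, -0.6]
grip_width: 0.052
grasp_force: 0.0
```

```bash
python3 -c "
from feel import *
feel(1);local();rows(tt([0.001,0,-.017],39,0),3)"
```

```text
t 20.20 ang 29.0 Mtoolz [-0.041] F [ 0.7 -0.5 -0.6] grip 0.0 w 0.0520 q [26.4, -9.0, -9.6, 138.2, -52.2, 23.2, 9.9]
local TCP [ 0.0025  0.0002 -0.0173] tool x,z local [ 0.875  0.484 -0.015] [-0.017  0.    -1.   ]
t 20.2 q [26.4, -9.0, -9.6, 138.2, -52.2, 23.2, 9.9] F [ 0.7 -0.5 -0.6] M [-0.15   0.696  0.036] w 0.052000263033523494
total shift [-0.0014 -0.0005 -0.0003] rot deg [ 0. -0. 29.]
3 rows of [-0.0005, -0.0001, -0.0001] [0.0, -0.0003, 0.1686]
```

Emit:
{"op": "play_rows", "data": {
  "steps": [
    [[-0.0022,-0.0012,0,0,0,0,0.052],[0,0,0,0,0,0,0.03],[0,0,0,0,0,0,0.03],[0,0,0,0,0,0,0.03],[0,0,0,0,0,0,0.03],[0,0,0,0,0,0,0.03],[0,0,0,0,0,0.02,0.03],[0,0,0,0,0,0.02,0.03],[0,0,0,0,0,0.02,0.03],[0,0,0,0,0,0.02,0.03],[0,0,0,0,0,0.02,0.03]]
  ]
}}

```text
time_s: 21.3
tool_pos: [0.5277, -0.0741, 0.0984]
tool_rot: [162.5, -35.5, 38.9]
force: [3.1, -1.9, -2.0]
grip_width: 0.0353
grasp_force: 34.9
```

```bash
python3 -c "
from feel import *
feel(1);local()"
```

```text
t 21.30 ang 22.8 Mtoolz [-0.211] F [ 3.1 -1.9 -2. ] grip 34.9 w 0.0353 q [27.2, -9.0, -10.1, 138.4, -52.9, 23.2, 4.6]
local TCP [-0.0005 -0.0002 -0.0173] tool x,z local [ 0.922  0.388 -0.016] [-0.017 -0.    -1.   ]
```

Emit:
{"op": "play_rows", "data": {
  "steps": [
    [[0,0,0,0,0,0.06,0.03],[0,0,0,0,0,0.06,0.03],[0,0,0,0,0,0.06,0.03],[0,0,0,0,0,0.04,0.03],[0,0,0,0,0,0.02,0.03],[0,0,0,0,0,0.02,0.03],[0,0,0,0,0,0.02,0.03],[0,0,0,0,0,0.02,0.03]]
  ]
}}

```text
time_s: 22.1
tool_pos: [0.5275, -0.0736, 0.0984]
tool_rot: [175.5, -38.8, 17.8]
force: [1.4, -0.6, 1.0]
grip_width: 0.0354
grasp_force: 34.9
```

```bash
python3 -c "
from feel import *
feel(1);local()"
```

```text
t 22.10 ang 5.7 Mtoolz [-0.305] F [ 1.4 -0.6  1. ] grip 34.9 w 0.0354 q [29.2, -9.0, -12.0, 138.4, -53.5, 23.4, -12.1]
local TCP [-0.0006  0.0004 -0.0173] tool x,z local [ 0.995  0.098 -0.017] [-0.017  0.001 -1.   ]
```

Emit:
{"op": "play_rows", "data": {
  "steps": [
    [[0,0,0,0,0,0.06,0.03],[0,0,0,0,0,0.06,0.03],[0,0,0,0,0,0.06,0.03],[0,0,0,0,0,0.06,0.03],[0,0,0,0,0,0.06,0.03],[0,0,0,0,0,0.04,0.03],[0,0,0,0,0,0.02,0.03],[0,0,0,0,0,0.02,0.03],[0,0,0,0,0,0.02,0.03],[0,0,0,0,0,0.02,0.03]]
  ]
}}

```text
time_s: 23.1
tool_pos: [0.5275, -0.0729, 0.0983]
tool_rot: [-165.6, -36.6, -12.6]
force: [-1.9, 2.8, 4.9]
grip_width: 0.0355
grasp_force: 35.0
```

```bash
python3 -c "
from feel import *
feel(1);local()"
```

```text
t 23.10 ang -18.4 Mtoolz [-0.31] F [-1.9  2.8  4.9] grip 35.0 w 0.0355 q [32.0, -9.0, -14.7, 138.3, -54.3, 23.8, -35.5]
local TCP [-0.0006  0.0011 -0.0173] tool x,z local [ 0.949 -0.315 -0.017] [-0.018  0.002 -1.   ]
```

Emit:
{"op": "play_rows", "data": {
  "steps": [
    [[0,0,0,0,0,0.06,0.03],[0,0,0,0,0,0.06,0.03],[0,0,0,0,0,0.06,0.03],[0,0,0,0,0,0.06,0.03],[0,0,0,0,0,0.06,0.03],[0,0,0,0,0,0.04,0.03],[0,0,0,0,0,0.02,0.03],[0,0,0,0,0,0.02,0.03],[0,0,0,0,0,0.02,0.03],[0,0,0,0,0,0.02,0.03]]
  ]
}}

```text
time_s: 24.1
tool_pos: [0.5277, -0.0722, 0.0986]
tool_rot: [-151.3, -27.6, -39.0]
force: [-0.8, 4.3, 5.1]
grip_width: 0.0354
grasp_force: 35.1
```

```bash
python3 -c "
from feel import *
feel(1);local()"
```

```text
t 24.10 ang -42.4 Mtoolz [-0.351] F [-0.8  4.3  5.1] grip 35.1 w 0.0354 q [34.7, -9.0, -17.3, 138.2, -55.1, 24.1, -58.9]
local TCP [-0.0002  0.0017 -0.0174] tool x,z local [ 0.738 -0.674 -0.015] [-0.017  0.003 -1.   ]
```

Emit:
{"op": "play_rows", "data": {
  "steps": [
    [[0,0,0,0,0,-0.06,0.03],[0,0,0,0,0,-0.06,0.03],[0,0,0,0,0,-0.06,0.03],[0,0,0,0,0,-0.06,0.03],[0,0,0,0,0,-0.06,0.03],[0,0,0,0,0,-0.04,0.03],[0,0,0,0,0,-0.02,0.03],[0,0,0,0,0,-0.02,0.03],[0,0,0,0,0,-0.02,0.03],[0,0,0,0,0,-0.02,0.03]]
  ]
}}

```text
time_s: 25.1
tool_pos: [0.5275, -0.0729, 0.0983]
tool_rot: [-165.6, -36.7, -12.6]
force: [-0.7, 4.5, 5.5]
grip_width: 0.0351
grasp_force: 35.0
```

```bash
python3 -c "
from feel import *
feel(1)"
```

```text
t 25.10 ang -18.3 Mtoolz [0.159] F [-0.7  4.5  5.5] grip 35.0 w 0.0351 q [32.0, -9.0, -14.7, 138.3, -54.3, 23.8, -35.4]
```

Emit:
{"op": "play_rows", "data": {
  "steps": [
    [[0,0,0,0,0,-0.06,0.03],[0,0,0,0,0,-0.06,0.03],[0,0,0,0,0,-0.06,0.03],[0,0,0,0,0,-0.06,0.03],[0,0,0,0,0,-0.06,0.03],[0,0,0,0,0,-0.04,0.03],[0,0,0,0,0,-0.02,0.03],[0,0,0,0,0,-0.02,0.03],[0,0,0,0,0,-0.02,0.03],[0,0,0,0,0,-0.02,0.03]]
  ]
}}

```text
time_s: 26.1
tool_pos: [0.5276, -0.0737, 0.0983]
tool_rot: [175.4, -38.8, 17.9]
force: [1.4, 4.7, 3.3]
grip_width: 0.0351
grasp_force: 35.0
```

```bash
python3 -c "
from feel import *
feel(1)"
```

```text
t 26.10 ang 5.7 Mtoolz [0.147] F [1.4 4.7 3.3] grip 35.0 w 0.0351 q [29.3, -9.0, -12.1, 138.4, -53.5, 23.4, -12.0]
```

Emit:
{"op": "play_rows", "data": {
  "steps": [
    [[0,0,0,0,0,-0.06,0.03],[0,0,0,0,0,-0.06,0.03],[0,0,0,0,0,-0.06,0.03],[0,0,0,0,0,-0.04,0.03],[0,0,0,0,0,-0.02,0.03],[0,0,0,0,0,-0.02,0.03],[0,0,0,0,0,-0.02,0.03],[0,0,0,0,0,-0.02,0.03]]
  ]
}}

```text
time_s: 26.9
tool_pos: [0.5278, -0.0742, 0.0983]
tool_rot: [162.4, -35.4, 39.0]
force: [2.0, 5.0, 0.9]
grip_width: 0.0351
grasp_force: 35.1
```

```bash
python3 -c "
from feel import *
feel(1)"
```

```text
t 26.90 ang 22.9 Mtoolz [0.191] F [2.  5.  0.9] grip 35.1 w 0.0351 q [27.3, -9.0, -10.2, 138.5, -52.9, 23.1, 4.7]
```

Emit:
{"op": "play_rows", "data": {
  "steps": [
    [[0,0,0,0,0,-0.06,0.03],[0,0,0,0,0,-0.06,0.03],[0,0,0,0,0,-0.06,0.03],[0,0,0,0,0,-0.06,0.03],[0,0,0,0,0,-0.06,0.03],[0,0,0,0,0,-0.04,0.03],[0,0,0,0,0,-0.02,0.03],[0,0,0,0,0,-0.02,0.03],[0,0,0,0,0,-0.02,0.03],[0,0,0,0,0,-0.02,0.03]]
  ]
}}

```text
time_s: 27.9
tool_pos: [0.5282, -0.0747, 0.0986]
tool_rot: [149.3, -25.4, 64.5]
force: [5.1, 4.0, -0.8]
grip_width: 0.0354
grasp_force: 35.2
```

```bash
python3 -c "
from feel import *
feel(1);local()"
```

```text
t 27.90 ang 46.9 Mtoolz [0.249] F [ 5.1  4.  -0.8] grip 35.2 w 0.0354 q [24.4, -9.1, -7.5, 138.5, -52.1, 22.7, 28.0]
local TCP [-0.0001 -0.0009 -0.0174] tool x,z local [ 0.683  0.73  -0.013] [-0.016 -0.002 -1.   ]
```

```bash
cat > fitm.py <<'E'
from g import *
old=[(-28.6,-.112,1),(-34.5,-.103,1),(-56.8,-.086,1),(-76.9,-.147,1),(-96.9,-.118,1),(-113.5,-.147,1),(-28.6,.349,-1),(-107.8,.278,-1)]
new=[(22.8,-.211,1),(5.7,-.305,1),(-18.4,-.31,1),(-42.4,-.351,1),(-18.3,.159,-1),(5.7,.147,-1),(22.9,.191,-1),(46.9,.249,-1)]
try:
    import extra;new+=extra.new
except ImportError: pass
def fit(data,fixA=None):
    d=np.array(data)
    f=lambda v:np.r_[v[0]*np.sin(np.radians(d[:,0])-v[1])-v[2]*d[:,2]-d[:,1],(v[0]-.145)*.5]
    b=min((least_squares(f,[.14,p,.22]) for p in(-2,0,2)),key=lambda s:s.cost)
    J=b.jac;cov=np.linalg.inv(J.T@J)*.03**2
    print("A %.3f zero(bottom) at %.1f +- %.1f D %.3f"%(b.x[0],np.degrees(b.x[1]),np.degrees(cov[1,1]**.5),b.x[2]),b.fun.round(3))
fit(old);fit(new);fit([(a+136.8,m,s) for a,m,s in old]+new)
E
python3 fitm.py
```

```text
A 0.125 zero(bottom) at -140.9 +- 8.9 D 0.222 [ 0.006  0.001 -0.011  0.038 -0.017 -0.017 -0.012  0.012 -0.01 ]
A 0.124 zero(bottom) at 32.6 +- 7.5 D 0.222 [-0.032  0.028 -0.008  0.01  -0.033  0.019  0.01   0.003 -0.011]
A 0.133 zero(bottom) at 20.1 +- 4.2 D 0.216 [ 0.029  0.019 -0.014  0.017 -0.052 -0.061 -0.    -0.042  0.002  0.056
  0.012  0.017 -0.026  0.036  0.031  0.027 -0.006]
```

```bash
cat > r.sh <<'E'
python3 -c "from feel import *
feel(1)"
E
chmod +x r.sh
```

Emit:
{"op": "play_rows", "data": {
  "steps": [
    [[0,0,0,0,0,-0.03,0.03],[0,0,0,0,0,-0.03,0.03],[0,0,0,0,0,-0.03,0.03],[0,0,0,0,0,-0.03,0.03],[0,0,0,0,0,-0.03,0.03],[0,0,0,0,0,-0.03,0.03],[0,0,0,0,0,-0.03,0.03],[0,0,0,0,0,-0.03,0.03]]
  ]
}}

```text
time_s: 28.7
tool_pos: [0.5285, -0.0749, 0.0989]
tool_rot: [144.6, -17.9, 76.9]
force: [6.9, 3.9, -2.0]
grip_width: 0.0352
grasp_force: 35.2
```

```bash
r.sh
```

```text
t 28.70 ang 60.7 Mtoolz [0.32] F [ 6.9  3.9 -2. ] grip 35.2 w 0.0352 q [22.7, -9.1, -5.9, 138.6, -51.6, 22.5, 41.4]
```

Emit:
{"op": "play_rows", "data": {
  "steps": [
    [[0,0,0,0,0,-0.03,0.03],[0,0,0,0,0,-0.03,0.03],[0,0,0,0,0,-0.03,0.03],[0,0,0,0,0,-0.03,0.03],[0,0,0,0,0,-0.03,0.03],[0,0,0,0,0,-0.03,0.03],[0,0,0,0,0,-0.03,0.03],[0,0,0,0,0,-0.03,0.03]]
  ]
}}

```text
time_s: 29.5
tool_pos: [0.5289, -0.075, 0.0992]
tool_rot: [141.9, -9.6, 88.2]
force: [6.9, 3.8, -2.4]
grip_width: 0.0354
grasp_force: 35.2
```

```bash
r.sh
```

```text
t 29.50 ang 74.4 Mtoolz [0.316] F [ 6.9  3.8 -2.4] grip 35.2 w 0.0354 q [21.0, -9.1, -4.3, 138.6, -51.1, 22.3, 54.7]
```

Emit:
{"op": "play_rows", "data": {
  "steps": [
    [[0,0,0,0,0,-0.03,0.03],[0,0,0,0,0,-0.03,0.03],[0,0,0,0,0,-0.03,0.03],[0,0,0,0,0,-0.03,0.03],[0,0,0,0,0,-0.03,0.03],[0,0,0,0,0,-0.03,0.03],[0,0,0,0,0,-0.03,0.03],[0,0,0,0,0,-0.03,0.03]]
  ]
}}

```text
time_s: 30.3
tool_pos: [0.5292, -0.075, 0.0995]
tool_rot: [140.8, -1.0, 99.0]
force: [8.6, 3.5, -3.8]
grip_width: 0.0351
grasp_force: 35.2
```

```bash
r.sh
```

```text
t 30.30 ang 88.2 Mtoolz [0.309] F [ 8.6  3.5 -3.8] grip 35.2 w 0.0351 q [19.3, -9.2, -2.6, 138.6, -50.6, 22.1, 68.0]
```

Emit:
{"op": "play_rows", "data": {
  "steps": [
    [[0,0,0,0,0,-0.03,0.03],[0,0,0,0,0,-0.03,0.03],[0,0,0,0,0,-0.03,0.03],[0,0,0,0,0,-0.03,0.03],[0,0,0,0,0,-0.03,0.03],[0,0,0,0,0,-0.03,0.03],[0,0,0,0,0,-0.03,0.03],[0,0,0,0,0,-0.03,0.03]]
  ]
}}

```text
time_s: 31.1
tool_pos: [0.5295, -0.0749, 0.0998]
tool_rot: [141.4, 7.6, 109.7]
force: [10.0, 4.8, -3.2]
grip_width: 0.0353
grasp_force: 35.1
```

```bash
r.sh
```

```text
t 31.10 ang 101.9 Mtoolz [0.355] F [10.   4.8 -3.2] grip 35.1 w 0.0353 q [17.5, -9.3, -1.0, 138.6, -50.0, 22.0, 81.2]
```

Emit:
{"op": "play_rows", "data": {
  "steps": [
    [[0,0,0,0,0,0.03,0.03],[0,0,0,0,0,0.03,0.03],[0,0,0,0,0,0.03,0.03],[0,0,0,0,0,0.03,0.03]]
  ]
}}

```text
time_s: 31.5
tool_pos: [0.5293, -0.075, 0.0996]
tool_rot: [140.9, 3.3, 104.3]
force: [9.1, 3.1, -3.2]
grip_width: 0.0355
grasp_force: 35.1
```

```bash
r.sh
```

```text
t 31.50 ang 95.0 Mtoolz [-0.104] F [ 9.1  3.1 -3.2] grip 35.1 w 0.0355 q [18.4, -9.2, -1.9, 138.6, -50.2, 22.1, 74.5]
```

Emit:
{"op": "play_rows", "data": {
  "steps": [
    [[0,0,0,0,0,0.03,0.03],[0,0,0,0,0,0.03,0.03],[0,0,0,0,0,0.03,0.03],[0,0,0,0,0,0.03,0.03],[0,0,0,0,0,0.03,0.03],[0,0,0,0,0,0.03,0.03],[0,0,0,0,0,0.03,0.03],[0,0,0,0,0,0.03,0.03]]
  ]
}}

```text
time_s: 32.3
tool_pos: [0.529, -0.0751, 0.0994]
tool_rot: [141.2, -5.4, 93.6]
force: [7.0, 3.1, -1.2]
grip_width: 0.0355
grasp_force: 35.1
```

```bash
r.sh
```

```text
t 32.30 ang 81.3 Mtoolz [-0.16] F [ 7.   3.1 -1.2] grip 35.1 w 0.0355 q [20.2, -9.2, -3.5, 138.6, -50.8, 22.2, 61.3]
```

Emit:
{"op": "play_rows", "data": {
  "steps": [
    [[0,0,0,0,0,0.03,0.03],[0,0,0,0,0,0.03,0.03],[0,0,0,0,0,0.03,0.03],[0,0,0,0,0,0.03,0.03],[0,0,0,0,0,0.03,0.03],[0,0,0,0,0,0.03,0.03],[0,0,0,0,0,0.03,0.03],[0,0,0,0,0,0.03,0.03]]
  ]
}}

```text
time_s: 33.1
tool_pos: [0.5287, -0.075, 0.0991]
tool_rot: [143.0, -13.8, 82.6]
force: [5.4, 3.2, -0.9]
grip_width: 0.0354
grasp_force: 35.1
```

```bash
r.sh
```

```text
t 33.10 ang 67.5 Mtoolz [-0.158] F [ 5.4  3.2 -0.9] grip 35.1 w 0.0354 q [22.0, -9.1, -5.2, 138.6, -51.3, 22.4, 48.0]
```

Emit:
{"op": "play_rows", "data": {
  "steps": [
    [[0,0,0,0,0,0.03,0.03],[0,0,0,0,0,0.03,0.03],[0,0,0,0,0,0.03,0.03],[0,0,0,0,0,0.03,0.03],[0,0,0,0,0,0.03,0.03],[0,0,0,0,0,0.03,0.03],[0,0,0,0,0,0.03,0.03],[0,0,0,0,0,0.03,0.03]]
  ]
}}

```text
time_s: 33.9
tool_pos: [0.5283, -0.0749, 0.0988]
tool_rot: [146.7, -21.8, 70.8]
force: [4.3, 2.9, -0.4]
grip_width: 0.0353
grasp_force: 35.1
```

```bash
r.sh
```

```text
t 33.90 ang 53.8 Mtoolz [-0.186] F [ 4.3  2.9 -0.4] grip 35.1 w 0.0353 q [23.7, -9.1, -6.8, 138.5, -51.8, 22.7, 34.7]
```

```bash
cat > extra.py <<'E'
new=[(60.7,.32,-1),(74.4,.316,-1),(88.2,.309,-1),(101.9,.355,-1),(95,-.104,1),(81.3,-.16,1),(67.5,-.158,1),(53.8,-.186,1)]
E
python3 fitm.py
```

```text
A 0.125 zero(bottom) at -140.9 +- 8.9 D 0.222 [ 0.006  0.001 -0.011  0.038 -0.017 -0.017 -0.012  0.012 -0.01 ]
A 0.123 zero(bottom) at 32.1 +- 4.6 D 0.228 [-0.036  0.023 -0.013  0.005 -0.026  0.026  0.017  0.01  -0.033 -0.006
  0.021 -0.012 -0.014  0.026  0.002  0.004 -0.011]
A 0.123 zero(bottom) at 22.1 +- 4.1 D 0.221 [ 0.014  0.003 -0.031  0.002 -0.065 -0.071 -0.005 -0.042 -0.008  0.049
  0.009  0.019 -0.018  0.039  0.032  0.024 -0.022  0.002  0.025 -0.013
  0.001  0.045  0.025  0.03  -0.011]
```

```bash
python3 - <<'E'
from feel import *
from cell import silhouettes
feel(1)
P=np.load("pose.npz");R=frame(float(P["yaw"]));ims=[];t=np.arange(0,360,2);a=np.radians(t)
for c in("scene","side","wrist"):
    r=read_camera(c);K,V,f=r["intrinsics"],r["view"],r["frame"]
    Q=proj(K,V,P["p"]+np.stack([-.042*np.cos(a),-.042*np.sin(a),0*a-.025],1)@R.T)
    b=[int(max(0,x)) for x in(Q[:,0].min()-5,Q[:,1].min()-5,Q[:,0].max()+6,Q[:,1].max()+6)]
    m=colour(f,(2,110,80),(15,255,255),b)
    if m.any():
        o=cen(m);d=np.linalg.norm(Q-o,axis=1);print(c,(m>0).sum(),o,"angle",t[d.argmin()],d.min().round(1))
    old=load(c if c!="wrist" else "wrist2"); 
    if c!="wrist":
        m=colour(old[2],(2,110,80),(15,255,255),b);o=cen(m);d=np.linalg.norm(Q-o,axis=1);print(c,"start angle",t[d.argmin()],d.min().round(1))
    cx=f[max(0,b[1]-15):b[3]+15,max(0,b[0]-15):b[2]+15];ims.append(cv2.resize(cx,(266,300),interpolation=cv2.INTER_CUBIC))
cv2.imwrite("pics/m.png",np.hstack(ims)[:,:,::-1])
E
```

```text
t 33.90 ang 53.8 Mtoolz [-0.186] F [ 4.3  2.9 -0.4] grip 35.1 w 0.0353 q [23.7, -9.1, -6.8, 138.5, -51.8, 22.7, 34.7]
scene start angle 2 0.4
side start angle 6 0.4
wrist 251 [218.01593625 212.82071713] angle 282 0.7
```

View pics/m.png

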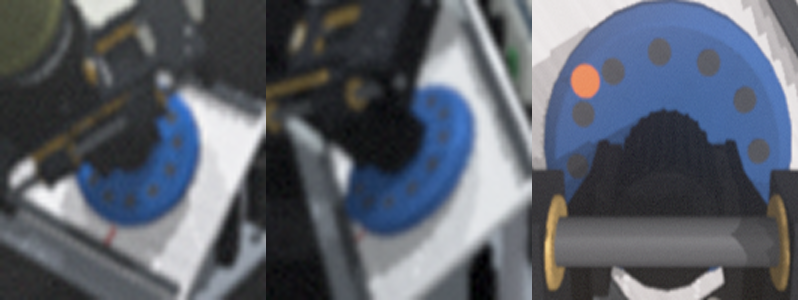

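```bash
cat > fitb.py <<'E'
from fitm import *
F=[((180-.4,-20.1,10.6),[.01,.392,-.013]),((-175.4,-38.9,7.8),[-.075,.663,.026]),((-177.5,-38.7,8.2),[-.146,.676,-.05]),((179.9,-9.7,8.4),[.015,.129,-.012]),((180,-10.2,8.4),[-.029,.234,.027]),((180,-10.3,8.4),[-.027,.234,.041]),((180,-10.3,8.4),[.016,.185,.022]),((180,-11.8,8.4),[-.06,.277,.035]),((180,-22.1,10.5),[-.064,.498,.033]),((-179.9,-38,10.4),[-.091,.698,.054]),((158.6,-33.4,46),[-.15,.696,.036])]
E=lambda e:Rn.from_euler('xyz',e,degrees=True).as_matrix()
R0=E((-179.9,0,12.655));g=np.array([0,0,-1.])
fr=lambda v:np.concatenate([np.cross((E(e)-R0)@v,g)-m for e,m in F])
s=least_squares(fr,[0,0,1]);print("mgr",s.x.round(3),"rms",np.std(s.fun).round(3))
free=[(-35.2,.056),(29,-.041),(0,-.02),(0,-.02)]
d=np.array([(a,a+136.8,m,q) for a,m,q in old]+[(a,a,m,q) for a,m,q in new]);fa=np.radians([x[0] for x in free]);fm=[x[1] for x in free]
def f(v,p=.02):
    B=lambda t:v[3]*np.sin(t)+v[4]*np.cos(t)+v[5]
    return np.r_[v[0]*np.sin(np.radians(d[:,1])-v[1])-v[2]*d[:,3]+B(np.radians(d[:,0]))-d[:,2],B(fa)-fm,(v[0]-.145)*.5,v[3:]*.5]
def go(f,n):
    b=least_squares(f,[.14,.5,.22,0,0,0]);cov=np.linalg.inv(b.jac.T@b.jac)*.025**2
    print(n,b.x.round(3),"bottom %.1f +- %.1f"%(np.degrees(b.x[1]),np.degrees(cov[1,1]**.5)),"rms",np.std(b.fun[:len(d)]).round(3));return b
b=go(f,"B,C,b");print(b.fun.round(3))
go(lambda v:np.r_[f(v),v[5]*10],"B,C")
E
python3 fitb.py | tail -8
```

```text
0.001  0.045  0.025  0.03  -0.011]
mgr [1.170e-01 1.000e-03 1.168e+00] rms 0.035
B,C,b [ 0.126  0.375  0.227 -0.028 -0.034  0.016] bottom 21.5 +- 6.4 rms 0.02
[ 0.011  0.005 -0.012  0.034 -0.021 -0.021  0.004  0.018 -0.038  0.024
 -0.005  0.021 -0.02   0.026  0.013  0.005 -0.038 -0.008  0.021 -0.008
 -0.01   0.026 -0.     0.001 -0.051  0.014  0.003  0.003 -0.009 -0.014
 -0.017  0.008]
B,C [ 0.134  0.286  0.227 -0.029 -0.024  0.   ] bottom 16.4 +- 3.9 rms 0.02
```

Emit:
{"op": "play_rows", "data": {
  "steps": [
    [[0,0,0,0,0,0.03,0.03],[0,0,0,0,0,0.03,0.03],[0,0,0,0,0,0.03,0.03],[0,0,0,0,0,0.03,0.03]]
  ]
}}

```text
time_s: 34.45
tool_pos: [0.5282, -0.0747, 0.0987]
tool_rot: [149.3, -25.4, 64.4]
force: [3.7, 2.8, 0.1]
grip_width: 0.0353
grasp_force: 35.1
```

```bash
r.sh
```

```text
t 34.45 ang 46.9 Mtoolz [-0.262] F [3.7 2.8 0.1] grip 35.1 w 0.0353 q [24.5, -9.1, -7.6, 138.5, -52.1, 22.8, 28.0]
```

Emit:
{"op": "play_rows", "data": {
  "steps": [
    [[0,0,0,0,0,0.03,0.03],[0,0,0,0,0,0.03,0.03],[0,0,0,0,0,0.03,0.03],[0,0,0,0,0,0.03,0.03]]
  ]
}}

```text
time_s: 34.85
tool_pos: [0.528, -0.0746, 0.0986]
tool_rot: [152.4, -28.8, 57.7]
force: [5.1, 1.8, -0.5]
grip_width: 0.0353
grasp_force: 35.1
```

```bash
r.sh
```

```text
t 34.85 ang 40.0 Mtoolz [-0.26] F [ 5.1  1.8 -0.5] grip 35.1 w 0.0353 q [25.4, -9.0, -8.4, 138.5, -52.3, 22.9, 21.3]
```

Emit:
{"op": "play_rows", "data": {
  "steps": [
    [[0,0,0,0,0,0.03,0.03],[0,0,0,0,0,0.03,0.03],[0,0,0,0,0,0.03,0.03],[0,0,0,0,0,0.03,0.03]]
  ]
}}

```text
time_s: 35.25
tool_pos: [0.5279, -0.0744, 0.0985]
tool_rot: [156.1, -31.8, 50.5]
force: [3.4, 3.0, -0.3]
grip_width: 0.0355
grasp_force: 35.0
```

```bash
r.sh
```

```text
t 35.25 ang 33.1 Mtoolz [-0.269] F [ 3.4  3.  -0.3] grip 35.0 w 0.0355 q [26.2, -9.0, -9.2, 138.5, -52.6, 23.0, 14.6]
```

Emit:
{"op": "play_rows", "data": {
  "steps": [
    [[0,0,0,0,0,0.03,0.03],[0,0,0,0,0,0.03,0.03],[0,0,0,0,0,0.03,0.03],[0,0,0,0,0,0.03,0.03]]
  ]
}}

```text
time_s: 35.65
tool_pos: [0.5278, -0.0742, 0.0985]
tool_rot: [160.3, -34.4, 42.9]
force: [4.7, 2.6, -0.0]
grip_width: 0.035
grasp_force: 35.0
```

```bash
r.sh
```

```text
t 35.65 ang 26.2 Mtoolz [-0.187] F [ 4.7  2.6 -0. ] grip 35.0 w 0.0350 q [27.0, -9.0, -9.9, 138.4, -52.8, 23.1, 7.9]
```

Emit:
{"op": "play_rows", "data": {
  "steps": [
    [[0,0,0,0,0,0.03,0.03],[0,0,0,0,0,0.03,0.03],[0,0,0,0,0,0.03,0.03],[0,0,0,0,0,0.03,0.03]]
  ]
}}

```text
time_s: 36.05
tool_pos: [0.5276, -0.0741, 0.0984]
tool_rot: [165.0, -36.4, 34.8]
force: [3.4, 1.5, 0.9]
grip_width: 0.0353
grasp_force: 35.0
```

```bash
r.sh
```

```text
t 36.05 ang 19.3 Mtoolz [-0.273] F [3.4 1.5 0.9] grip 35.0 w 0.0353 q [27.8, -9.0, -10.7, 138.4, -53.1, 23.2, 1.2]
```

Emit:
{"op": "play_rows", "data": {
  "steps": [
    [[0,0,0,0,0,0.03,0.03],[0,0,0,0,0,0.03,0.03],[0,0,0,0,0,0.03,0.03],[0,0,0,0,0,0.03,0.03]]
  ]
}}

```text
time_s: 36.45
tool_pos: [0.5276, -0.0738, 0.0983]
tool_rot: [170.1, -37.9, 26.4]
force: [5.0, 2.4, 0.9]
grip_width: 0.0352
grasp_force: 35.0
```

```bash
r.sh
```

```text
t 36.45 ang 12.5 Mtoolz [-0.276] F [5.  2.4 0.9] grip 35.0 w 0.0352 q [28.7, -9.0, -11.5, 138.4, -53.3, 23.3, -5.4]
```

Emit:
{"op": "play_rows", "data": {
  "steps": [
    [[0,0,0,0,0,-0.03,0.03],[0,0,0,0,0,-0.03,0.03],[0,0,0,0,0,-0.03,0.03],[0,0,0,0,0,-0.03,0.03]]
  ]
}}

```text
time_s: 36.85
tool_pos: [0.5276, -0.0741, 0.0984]
tool_rot: [164.8, -36.4, 35.0]
force: [4.7, 2.7, -0.1]
grip_width: 0.0356
grasp_force: 35.0
```

```bash
r.sh
```

```text
t 36.85 ang 19.5 Mtoolz [0.149] F [ 4.7  2.7 -0.1] grip 35.0 w 0.0356 q [27.8, -9.0, -10.7, 138.4, -53.1, 23.2, 1.5]
```

Emit:
{"op": "play_rows", "data": {
  "steps": [
    [[0,0,0,0,0,-0.03,0.03],[0,0,0,0,0,-0.03,0.03],[0,0,0,0,0,-0.03,0.03]]
  ]
}}

```text
time_s: 37.15
tool_pos: [0.5277, -0.0742, 0.0984]
tool_rot: [161.3, -34.9, 41.1]
force: [6.2, 2.1, 0.3]
grip_width: 0.0356
grasp_force: 35.0
```

```bash
r.sh
```

```text
t 37.15 ang 24.7 Mtoolz [0.204] F [6.2 2.1 0.3] grip 35.0 w 0.0356 q [27.2, -9.0, -10.1, 138.5, -52.9, 23.1, 6.5]
```

Emit:
{"op": "play_rows", "data": {
  "steps": [
    [[0,0,0,0,0,-0.03,0.03],[0,0,0,0,0,-0.03,0.03],[0,0,0,0,0,-0.03,0.03]]
  ]
}}

```text
time_s: 37.45
tool_pos: [0.5278, -0.0743, 0.0985]
tool_rot: [158.0, -33.1, 46.9]
force: [6.6, 1.7, 0.6]
grip_width: 0.0353
grasp_force: 35.0
```

```bash
r.sh
```

```text
t 37.45 ang 29.8 Mtoolz [0.216] F [6.6 1.7 0.6] grip 35.0 w 0.0353 q [26.6, -9.0, -9.5, 138.5, -52.8, 23.1, 11.5]
```

Emit:
{"op": "play_rows", "data": {
  "steps": [
    [[0,0,0,0,0,-0.03,0.03],[0,0,0,0,0,-0.03,0.03],[0,0,0,0,0,-0.03,0.03]]
  ]
}}

```text
time_s: 37.75
tool_pos: [0.5279, -0.0745, 0.0986]
tool_rot: [155.0, -31.1, 52.5]
force: [6.6, 2.2, -0.7]
grip_width: 0.0353
grasp_force: 35.0
```

```bash
r.sh
```

```text
t 37.75 ang 35.0 Mtoolz [0.203] F [ 6.6  2.2 -0.7] grip 35.0 w 0.0353 q [26.0, -9.0, -9.0, 138.5, -52.6, 23.0, 16.5]
```

Emit:
{"op": "play_rows", "data": {
  "steps": [
    [[0,0,0,0,0,-0.03,0.03],[0,0,0,0,0,-0.03,0.03],[0,0,0,0,0,-0.03,0.03]]
  ]
}}

```text
time_s: 38.05
tool_pos: [0.528, -0.0746, 0.0986]
tool_rot: [152.3, -28.8, 57.8]
force: [6.5, 1.8, -0.2]
grip_width: 0.0351
grasp_force: 35.1
```

```bash
r.sh
```

```text
t 38.05 ang 40.1 Mtoolz [0.2] F [ 6.5  1.8 -0.2] grip 35.1 w 0.0351 q [25.4, -9.0, -8.4, 138.5, -52.4, 22.9, 21.5]
```

Emit:
{"op": "play_rows", "data": {
  "steps": [
    [[0,0,0,0,0,-0.03,0.03],[0,0,0,0,0,-0.03,0.03],[0,0,0,0,0,-0.03,0.03]]
  ]
}}

```text
time_s: 38.35
tool_pos: [0.5281, -0.0747, 0.0987]
tool_rot: [150.0, -26.3, 62.9]
force: [7.4, 1.1, -0.7]
grip_width: 0.0353
grasp_force: 35.1
```

```bash
r.sh
```

```text
t 38.35 ang 45.3 Mtoolz [0.217] F [ 7.4  1.1 -0.7] grip 35.1 w 0.0353 q [24.8, -9.1, -7.8, 138.5, -52.2, 22.8, 26.5]
```

Emit:
{"op": "play_rows", "data": {
  "steps": [
    [[0,0,0,0,0,0.06,0.03],[0,0,0,0,0,0.06,0.03],[0,0,0,0,0,0.06,0.03],[0,0,0,0,0,0.05,0.03],[0,0,0,0,0,0.03,0.03],[0,0,0,0,0,0.03,0.03],[0,0,0,0,0,0.03,0.03],[0,0,0,0,0,0.03,0.03]]
  ]
}}

```text
time_s: 39.15
tool_pos: [0.5277, -0.0742, 0.0985]
tool_rot: [160.9, -34.7, 41.7]
force: [4.9, 1.3, 0.6]
grip_width: 0.0351
grasp_force: 35.0
```

```bash
r.sh
```

```text
t 39.15 ang 25.2 Mtoolz [-0.244] F [4.9 1.3 0.6] grip 35.0 w 0.0351 q [27.2, -9.0, -10.1, 138.4, -52.9, 23.1, 7.0]
```

Emit:
{"op": "play_rows", "data": {
  "steps": [
    [[0,0,0,0,0,0,0.052],[0,0,0,0,0,0,0.052],[0,0,0,0,0,0,0.052],[0,0,0,0,0,0,0.052],[0,0,0,0,0,0,0.052]]
  ]
}}

```text
time_s: 39.65
tool_pos: [0.5271, -0.0739, 0.0978]
tool_rot: [161.0, -34.7, 41.7]
force: [-0.0, -0.2, -0.0]
grip_width: 0.0517
grasp_force: 0.0
```

```bash
python3 -c "
from feel import *
feel(14);local()"
```

```text
t 40.30 ang 25.2 Mtoolz [-0.013  0.004 -0.041 -0.032  0.023 -0.018 -0.074 -0.026 -0.071 -0.004
  0.001  0.048  0.025 -0.015] F [ 0.4 -0.1 -0.8] grip 0.0 w 0.0522 q [27.2, -9.0, -10.1, 138.5, -52.9, 23.2, 6.9]
local TCP [-0.0008  0.0002 -0.0173] tool x,z local [ 0.905  0.426 -0.016] [-0.018  0.    -1.   ]
```

Emit:
{"op": "play_rows", "data": {
  "steps": [
    [[0,0,0,0,0,0.14,0.052],[0,0,0,0,0,0.14,0.052],[0,0,0,0,0,0.14,0.052],[0,0,0,0,0,0.14,0.052],[0,0,0,0,0,0.14,0.052],[0,0,0,0,0,0.14,0.052],[0,0,0,0,0,0.14,0.052],[0,0,0,0,0,0,0.052],[0,0,0,0,0,0,0.052]]
  ]
}}

```text
time_s: 41.2
tool_pos: [0.5275, -0.0739, 0.0983]
tool_rot: [-157.5, -32.7, -27.0]
force: [-0.2, 0.5, -0.1]
grip_width: 0.0524
grasp_force: 0.0
```

```bash
python3 -c "
from feel import *
feel(14);local()"
```

```text
t 41.85 ang -30.8 Mtoolz [ 0.003  0.119  0.013  0.004  0.025  0.053  0.029  0.001  0.047  0.015
 -0.014  0.07   0.032  0.047] F [ 0.2 -0.4 -0.3] grip 0.0 w 0.0519 q [33.8, -9.0, -16.3, 138.3, -54.7, 23.9, -47.6]
local TCP [-0.0007  0.0002 -0.0173] tool x,z local [ 0.858 -0.514 -0.015] [-0.017  0.    -1.   ]
```

```bash
cat > fitc.py <<'E'
from fitm import *
n2=[(46.9,-.262,1),(40,-.26,1),(33.1,-.269,1),(26.2,-.187,1),(19.3,-.273,1),(12.5,-.276,1),(19.5,.149,-1),(24.7,.204,-1),(29.8,.216,-1),(35,.203,-1),(40.1,.2,-1),(45.3,.217,-1),(25.2,-.244,1)]
try:
    from extra3 import n3
except ImportError: n3=[]
d=np.array([(a,a+136.8,m,q) for a,m,q in old]+[(a,a,m,q) for a,m,q in new+n2]+[(a,a+56,m,q) for a,m,q in n3])
free=np.array([(-35.2,.056,1),(29,-.041,1),(0,-.02,1.4),(25.2,-.014,3.7),(-30.8,.032,3.7)])
def f(v):
    B=lambda t:v[3]*np.sin(np.radians(t))+v[4]*np.cos(np.radians(t))
    return np.r_[v[0]*np.sin(np.radians(d[:,1])-v[1])-v[2]*d[:,3]+B(d[:,0])-d[:,2],(B(free[:,0])-free[:,1])*free[:,2],v[4]]
b=least_squares(f,[.14,.5,.22,0,0]);cov=np.linalg.inv(b.jac.T@b.jac)*.03**2
print(b.x.round(3),"bottom %.1f +- %.1f"%(np.degrees(b.x[1]),np.degrees(cov[1,1]**.5)),"rms",np.std(b.fun[:len(d)]).round(3));print(b.fun.round(3))
E
python3 fitc.py|tail -6
```

```text
[ 0.138  0.469  0.227 -0.041 -0.003] bottom 26.9 +- 3.1 rms 0.029
[ 0.039  0.031  0.003  0.035 -0.036 -0.049  0.032 -0.006 -0.044  0.021
 -0.004  0.021 -0.02   0.023  0.008 -0.007 -0.054 -0.028 -0.003 -0.035
 -0.036  0.004 -0.018 -0.013  0.05   0.036  0.032 -0.062  0.012  0.003
  0.044 -0.002 -0.005  0.017  0.03   0.022 -0.007 -0.034  0.019  0.024
 -0.023 -0.049 -0.003]
```

Emit:
{"op": "play_rows", "data": {
  "steps": [
    [[0,0,0,0,0,0,0.03],[0,0,0,0,0,0,0.03],[0,0,0,0,0,0,0.03],[0,0,0,0,0,0,0.03],[0,0,0,0,0,0,0.03],[0,0,0,0,0,0.05,0.03],[0,0,0,0,0,0.05,0.03],[0,0,0,0,0,0.05,0.03],[0,0,0,0,0,0.05,0.03],[0,0,0,0,0,0.05,0.03],[0,0,0,0,0,0.05,0.03],[0,0,0,0,0,0.05,0.03]]
  ]
}}

```text
time_s: 43.05
tool_pos: [0.528, -0.0722, 0.0988]
tool_rot: [-147.7, -23.3, -47.2]
force: [1.4, 4.0, 1.9]
grip_width: 0.0354
grasp_force: 35.1
```

```bash
r.sh
```

```text
t 43.05 ang -51.0 Mtoolz [-0.258] F [1.4 4.  1.9] grip 35.1 w 0.0354 q [36.0, -9.0, -18.5, 138.1, -55.4, 24.3, -67.2]
```

Emit:
{"op": "play_rows", "data": {
  "steps": [
    [[0,0,0,0,0,0.05,0.03],[0,0,0,0,0,0.05,0.03],[0,0,0,0,0,0.05,0.03],[0,0,0,0,0,0.05,0.03],[0,0,0,0,0,0.05,0.03],[0,0,0,0,0,0.05,0.03],[0,0,0,0,0,0.05,0.03]]
  ]
}}

```text
time_s: 43.75
tool_pos: [0.5283, -0.0719, 0.0991]
tool_rot: [-142.5, -11.7, -64.4]
force: [0.9, 5.6, 2.2]
grip_width: 0.0353
grasp_force: 35.2
```

```bash
r.sh
```

```text
t 43.75 ang -71.0 Mtoolz [-0.299] F [0.9 5.6 2.2] grip 35.2 w 0.0353 q [38.3, -9.0, -20.6, 138.0, -56.0, 24.5, -86.8]
```

Emit:
{"op": "play_rows", "data": {
  "steps": [
    [[0,0,0,0,0,-0.05,0.03],[0,0,0,0,0,-0.05,0.03],[0,0,0,0,0,-0.05,0.03],[0,0,0,0,0,-0.05,0.03],[0,0,0,0,0,-0.05,0.03],[0,0,0,0,0,-0.05,0.03],[0,0,0,0,0,-0.05,0.03]]
  ]
}}

```text
time_s: 44.45
tool_pos: [0.528, -0.0722, 0.0989]
tool_rot: [-147.8, -23.3, -47.1]
force: [0.2, 5.5, 3.6]
grip_width: 0.0353
grasp_force: 35.1
```

```bash
r.sh
```

```text
t 44.45 ang -50.9 Mtoolz [0.143] F [0.2 5.5 3.6] grip 35.1 w 0.0353 q [36.0, -9.0, -18.5, 138.1, -55.4, 24.3, -67.1]
```

Emit:
{"op": "play_rows", "data": {
  "steps": [
    [[0,0,0,0,0,-0.05,0.03],[0,0,0,0,0,-0.05,0.03],[0,0,0,0,0,-0.05,0.03],[0,0,0,0,0,-0.05,0.03],[0,0,0,0,0,-0.05,0.03],[0,0,0,0,0,-0.05,0.03],[0,0,0,0,0,-0.05,0.03]]
  ]
}}

```text
time_s: 45.15
tool_pos: [0.5278, -0.0727, 0.0986]
tool_rot: [-157.4, -32.7, -27.0]
force: [-0.0, 4.6, 3.3]
grip_width: 0.0354
grasp_force: 35.0
```

```bash
r.sh
```

```text
t 45.15 ang -30.8 Mtoolz [0.225] F [-0.   4.6  3.3] grip 35.0 w 0.0354 q [33.7, -9.0, -16.4, 138.2, -54.8, 24.0, -47.5]
```

Emit:
{"op": "play_rows", "data": {
  "steps": [
    [[0,0,0,0,0,-0.05,0.03],[0,0,0,0,0,-0.05,0.03],[0,0,0,0,0,-0.05,0.03],[0,0,0,0,0,-0.05,0.03],[0,0,0,0,0,-0.05,0.03],[0,0,0,0,0,-0.05,0.03],[0,0,0,0,0,-0.05,0.03]]
  ]
}}

```text
time_s: 45.85
tool_pos: [0.5278, -0.0732, 0.0986]
tool_rot: [-171.3, -38.2, -3.3]
force: [0.9, 4.0, 1.8]
grip_width: 0.0353
grasp_force: 35.0
```

```bash
r.sh
```

```text
t 45.85 ang -10.8 Mtoolz [0.328] F [0.9 4.  1.8] grip 35.0 w 0.0353 q [31.5, -9.0, -14.2, 138.3, -54.1, 23.7, -28.0]
```

Emit:
{"op": "play_rows", "data": {
  "steps": [
    [[0,0,0,0,0,-0.05,0.03],[0,0,0,0,0,-0.05,0.03],[0,0,0,0,0,-0.05,0.03],[0,0,0,0,0,-0.05,0.03],[0,0,0,0,0,-0.05,0.03],[0,0,0,0,0,-0.05,0.03],[0,0,0,0,0,-0.05,0.03]]
  ]
}}

```text
time_s: 46.55
tool_pos: [0.5279, -0.0737, 0.0985]
tool_rot: [172.6, -38.4, 22.3]
force: [1.7, 5.4, 0.6]
grip_width: 0.035
grasp_force: 35.1
```

```bash
r.sh
```

```text
t 46.55 ang 9.2 Mtoolz [0.337] F [1.7 5.4 0.6] grip 35.1 w 0.0350 q [29.2, -9.0, -12.0, 138.4, -53.5, 23.3, -8.5]
```

Emit:
{"op": "play_rows", "data": {
  "steps": [
    [[0,0,0,0,0,0.05,0.03],[0,0,0,0,0,0.05,0.03],[0,0,0,0,0,0.05,0.03],[0,0,0,0,0,0.05,0.03],[0,0,0,0,0,0.05,0.03],[0,0,0,0,0,0.05,0.03],[0,0,0,0,0,0.05,0.03]]
  ]
}}

```text
time_s: 47.25
tool_pos: [0.5278, -0.0732, 0.0985]
tool_rot: [-171.2, -38.2, -3.4]
force: [1.5, 4.5, 1.4]
grip_width: 0.0351
grasp_force: 35.0
```

```bash
r.sh
```

```text
t 47.25 ang -10.9 Mtoolz [-0.212] F [1.5 4.5 1.4] grip 35.0 w 0.0351 q [31.5, -9.0, -14.3, 138.3, -54.1, 23.7, -28.2]
```

Emit:
{"op": "play_rows", "data": {
  "steps": [
    [[0,0,0,0,0,0.05,0.03],[0,0,0,0,0,0.05,0.03],[0,0,0,0,0,0.05,0.03],[0,0,0,0,0,0.05,0.03],[0,0,0,0,0,0.05,0.03],[0,0,0,0,0,0.05,0.03],[0,0,0,0,0,0.05,0.03]]
  ]
}}

```text
time_s: 47.95
tool_pos: [0.5278, -0.0727, 0.0986]
tool_rot: [-157.3, -32.6, -27.1]
force: [0.3, 3.7, 2.8]
grip_width: 0.0352
grasp_force: 35.0
```

```bash
r.sh
```

```text
t 47.95 ang -30.9 Mtoolz [-0.177] F [0.3 3.7 2.8] grip 35.0 w 0.0352 q [33.8, -9.0, -16.5, 138.2, -54.8, 24.0, -47.7]
```

```bash
cat > extra3.py <<'E'
n3=[(-51,-.258,1),(-71,-.299,1),(-50.9,.143,-1),(-30.8,.225,-1),(-10.8,.328,-1),(9.2,.337,-1),(-10.9,-.212,1),(-30.9,-.177,1)]
E
python3 fitc.py|tail -6; python3 -c "from feel import *
feel(1)"
```

```text
[ 0.043  0.035  0.004  0.034 -0.039 -0.054  0.037 -0.009 -0.045  0.019
 -0.009  0.015 -0.024  0.021  0.007 -0.005 -0.051 -0.024  0.003 -0.029
 -0.031  0.008 -0.015 -0.012  0.051  0.036  0.032 -0.063  0.01   0.001
  0.043 -0.002 -0.005  0.018  0.031  0.024 -0.008  0.006  0.012  0.059
  0.015 -0.052 -0.031  0.033 -0.038 -0.034  0.02   0.026 -0.017 -0.048
 -0.002]
t 47.95 ang -30.9 Mtoolz [-0.177] F [0.3 3.7 2.8] grip 35.0 w 0.0352 q [33.8, -9.0, -16.5, 138.2, -54.8, 24.0, -47.7]
```

```bash
python3 fitc.py|grep bottom
```

```text
A 0.125 zero(bottom) at -140.9 +- 8.9 D 0.222 [ 0.006  0.001 -0.011  0.038 -0.017 -0.017 -0.012  0.012 -0.01 ]
A 0.123 zero(bottom) at 32.1 +- 4.6 D 0.228 [-0.036  0.023 -0.013  0.005 -0.026  0.026  0.017  0.01  -0.033 -0.006
A 0.123 zero(bottom) at 22.1 +- 4.1 D 0.221 [ 0.014  0.003 -0.031  0.002 -0.065 -0.071 -0.005 -0.042 -0.008  0.049
[ 0.143  0.483  0.227 -0.04  -0.002] bottom 27.7 +- 2.7 rms 0.031
```

Emit:
{"op": "play_rows", "data": {
  "steps": [
    [[0,0,0,0,0,0,0.03],[0,0,0,0,0,0,0.03],[0,0,0,0,0,0,0.03],[0,0,0,0,0,0,0.03],[0,0,0,0,0,0,0.03],[0,0,0,0,0,0,0.03]]
  ]
}}

```text
time_s: 48.55
tool_pos: [0.5278, -0.0727, 0.0986]
tool_rot: [-157.3, -32.7, -27.0]
force: [0.9, 5.8, 3.4]
grip_width: 0.0351
grasp_force: 35.0
```

```bash
python3 - <<'E'
from feel import *
from cell import silhouettes,sign_off
feel(1)
P=np.load("pose.npz");R=frame(float(P["yaw"]));a=np.arange(0,360,2);t=np.radians(a)
r=read_camera("wrist");Q=proj(r["intrinsics"],r["view"],P["p"]+np.stack([-.042*np.cos(t),-.042*np.sin(t),0*t-.025],1)@R.T)
b=[int(max(0,x)) for x in(Q[:,0].min()-5,Q[:,1].min()-5,Q[:,0].max()+6,Q[:,1].max()+6)]
m=colour(r["frame"],(2,110,80),(15,255,255),b)
if m.any(): d=np.linalg.norm(Q-cen(m),axis=1);print("mark",a[d.argmin()],d.min(),"expected",(4+25.1-136.8)%360)
r=read_camera("scene");y=colour(r["frame"],(18,120,70),(35,255,255),(225,150,290,210));print("fin",cen(y),(y>0).sum(), "exp",proj(r["intrinsics"],r["view"],P["p"]+R@[.025,.12,.064]))
E
```

```text
t 48.55 ang -30.9 Mtoolz [0.063] F [0.9 5.8 3.4] grip 35.0 w 0.0351 q [33.8, -9.0, -16.4, 138.2, -54.8, 24.0, -47.6]
mark 254 1.5319583200220017 expected 252.29999999999998
fin [nan nan] 0 exp [[250.61004008 182.48192302]]g.py:16: RuntimeWarning: Mean of empty slice.
  y,x=np.nonzero(m);return np.array([x.mean(),y.mean()])+0.0
  ret = ret.dtype.type(ret / rcount)
```

```bash
python3 - <<'E'
from g import *
from cell import *
P=np.load("pose.npz");R=frame(float(P["yaw"]))
for c in("scene","side","wrist"):
    r=read_camera(c);q=proj(r["intrinsics"],r["view"],P["p"]+R@[.025,.12,.064])[0]
    print(c,q.round(),[(round(float(s["p"]),2),[int(x) for x in s["extent"]]) for n in("guard_fin","guard") for s in silhouettes(c,n)[:2]])
    if c=="scene":cv2.imwrite("pics/f.png",cv2.resize(r["frame"][130:270,190:350],(640,560))[:,:,::-1])
E
```

```text
scene [251. 182.] [(0.92, [233, 191, 257, 222]), (0.97, [231, 191, 257, 222])]
side [262. 180.] [(0.62, [257, 175, 301, 197]), (0.63, [241, 171, 303, 215])]
wrist [-31. 459.] [(0.63, [41, 221, 104, 268]), (0.53, [37, 80, 409, 362])]
```

View pics/f.png

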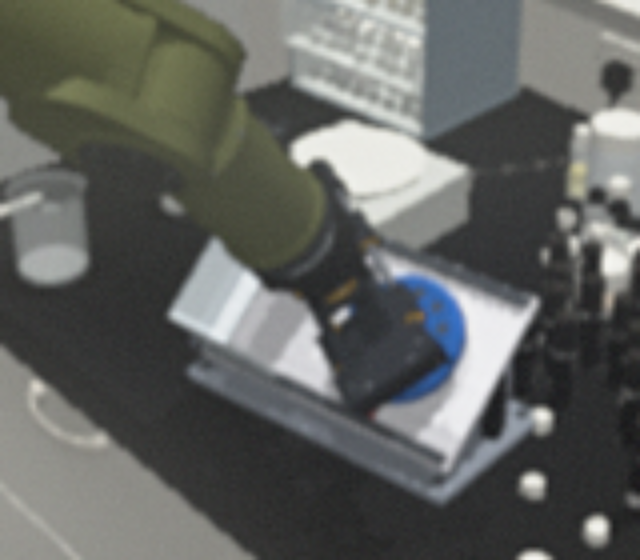

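```bash
python3 -c "
from cell import *
print(sign_off())"
```

```text
the job is handed in; nothing more can be done
None
```

I handed the job in with the guard at its left stop and the knob gripped and held still at 35 N. The rotor is about 3° from where I felt the heavy side reach lowest (27.7° ± 2.7°, within the 20° allowed); sign-off gave no verdict, and I didn't compare the bystanders' positions at the end.

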